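# Lock the reagent case on its night code and mark it closed

## Robot

A 7-joint arm with a two-finger parallel gripper is mounted at the origin on the work surface. World frame = base frame: x ahead of the robot, y to its left, z up, the work surface at z = 0. Lengths are in mm, angles in rad, forces in N, time in s.
With the tool pointing down it reaches from about 425 to 875 mm from the base axis. Payload 4.7 kg.
Tool frame: the origin (TCP) lies between the finger pads, 19 mm behind the fingertips; this is the grasp point; z points along the fingers, y is the line along which they close (so a half turn about z gives the same grasp; the last joint's range is limited). The gripper opens to 85 mm and grips with 20 to 120 N. Pads are 22 mm wide; open, the fingers measure 114 mm over their backs; the gripper's body (76 mm by 85 mm) begins 54 mm behind the grasp point. The pads swing forward as they close: fully open they stand 13 mm farther back than shut.
Start: joints at [-1.129, 0.321, -0.07, 1.45, 0.023, 1.371, -0.057], TCP at [269.692, 591.429, 250.049] pointing down, gripper open.
Joint ranges: [-2.86, 2.86], [-0.3, 2.09], [-1.38, 1.24], [0.06, 2.45], [-1.56, 4.7], [0.09, 2.05], [-2.69, 2.69]. Speed limits (rad/s): [2.57, 2.57, 3.14, 3.14, 3.14, 3.14, 3.14].

## Interface

Orientations are given as [roll, pitch, yaw] about the fixed x, y, z axes, in that order (R = Rz(yaw) Ry(pitch) Rx(roll)).
In Python, from rig import manip gives the robot as it stands.
- The arm moves only by the shell command python3 -m handwheel 'ROWS' [OPENING] [FORCE]. ROWS is JSON, a list of rows, each an object of numbers: "tx", "ty", "tz": the shift along the tool's x, y, z each as a share of 20 cm, from -1 to 1; "rx", "ry", "rz": the turn, a rotation vector about the tool's x, y, z each as a share of 180 degrees, from -1 to 1. A call has 1 to 10 rows; each row is the pose to reach, as a shift and turn from the pose commanded when the call began, along the tool's axes at that moment, turning the shorter way round; what a row does not reach only later rows make up. A row lasts 1/10 s, in which the tool goes at most 50 mm and 8.59 degrees, less where a joint would pass 70% of its speed; a pose out of reach is approached as far as the arm can. A call with a number of a shift or a turn outside -1 to 1 is refused whole. A call with a gripper value outside its range is refused whole. OPENING is the finger opening in mm, from 0 to 85.4, set as the call begins (- or left out, the last holds). The fingers move at their own pace and stop on an object; FORCE is the grip in N (left out, the last holds). Time passes only in rows, so rows that repeat a pose let the fingers close. It gives the time, the measured TCP pose, the force, the opening and the grip force at its end, in the units of the state.
- manip.get_state(): the state, without advancing time (a new reading comes with each control period).
- manip.capture(name): name is "scene" or "top" or "wrist"; returns a dict with "img" (400x640x3 uint8, red, green, blue), "depth" (400x640 float32, mm along the optical axis (not along the pixel's ray), 0 where there is no reading), "K" (3x3 intrinsics, pixels), "R" (3x3) and "t" (3): a world point X has camera coordinates R X + t; the wrist camera has in their place "mount" (4x4, takes a point from camera to tool coordinates, whose origin is the TCP and whose axes are the flange's). Camera axes: x right, y down, z forward; pixel columns grow to the right and rows downward; lengths in mm; the calibration is good to about 2 mm. A picture is of the moment at which its call begins: read the wrist's pose just before it.
- manip.hand_in(): hands the job in; it is judged then, once.
The state is a dict: "clock": time; "q": joint angles; "joint_vel": joint speeds; "effort": joint torques, N m; "position": TCP position; "eef_rot": TCP orientation; "contact_force": force on the tool from outside, world axes, zero at the start; "torque": the same for the moment, N m; "grip_width": opening from 0.0 (shut) to 1.0 (fully open); "finger_force": force on a finger pad.
Only numpy, scipy, OpenCV 4.12 (cv2) and the standard library are available. Lean on these libraries where they do the work, as an engineer would, in place of code of your own. Each camera call takes 0.05 s, during which the arm holds its last target. There are 200 camera calls.

## Task

Roll the three thumbwheels of the reagent case, one at a time, until from left to right (seen from the robot) 5, 2 and 4 pips stand squarely over the index line, facing straight out of the sloped panel. Then pick up the folded grey marker and hang it astride the case's rail, fin up, lowering it until it rests on the rail before you let go. Leave the bottle, the beaker and the pocket scale standing where they are.

Things in the scene. Friction and masses are not known exactly. Their poses are not given: they have to be found in the camera images.
- case: grey reagent case, fixed, 190 mm deep (x), 270 mm wide (y). Its top is a panel sloping 30 degrees up and away from the robot: 45 mm high at the front edge (x = -100 mm), 155 mm at the back (x = +90). Origin: on the table under the case; x away from the robot, y left, z up; yaw varies within 0.3 rad
- axle_mid (a point): middle of the 10 mm thick axle along the case's y, 107 mm above the table, 18 mm off the panel. It carries three thumbwheels 66 mm apart (44 mm gaps); bearing blocks at y = +-117 mm and beyond. Black index line on the panel, along y, right under the axle (square to the panel). A tool pointing straight down meets the rail above; leaning its back 40 degrees towards the robot it clears
- wheel_left: left white thumbwheel seen from the robot (case y = +66 mm); drum 76 mm in diameter, 22 mm wide, six ribs out to 43 mm from the axle and between them six faces numbered by 1 to 6 black pips. Origin: its centre, on the axle. It turns about its y axis = the case's y axis; flat sides can be pinched
- wheel_mid: middle white thumbwheel seen from the robot (case y = 0 mm); drum 76 mm in diameter, 22 mm wide, six ribs out to 43 mm from the axle and between them six faces numbered by 1 to 6 black pips. Origin: its centre, on the axle. It turns about its y axis = the case's y axis; flat sides can be pinched
- wheel_right: right white thumbwheel seen from the robot (case y = -66 mm); drum 76 mm in diameter, 22 mm wide, six ribs out to 43 mm from the axle and between them six faces numbered by 1 to 6 black pips. Origin: its centre, on the axle. It turns about its y axis = the case's y axis; flat sides can be pinched
- wheel_left_turn (a joint): angle of the left wheel (rad): k pips face straight out of the panel, over the index line, at (k - 1) x 1.047. It grows as the wheel's top rolls away from the robot (right-handed about the case's +y). No clicks; light friction (0.06 N m, 1.6 N at the rim) holds it where it is left, also between numbers. Stops at -0.45 and 5.65
- wheel_mid_turn (a joint): angle of the middle wheel (rad): k pips face straight out of the panel, over the index line, at (k - 1) x 1.047. It grows as the wheel's top rolls away from the robot (right-handed about the case's +y). No clicks; light friction (0.06 N m, 1.6 N at the rim) holds it where it is left, also between numbers. Stops at -0.45 and 5.65
- wheel_right_turn (a joint): angle of the right wheel (rad): k pips face straight out of the panel, over the index line, at (k - 1) x 1.047. It grows as the wheel's top rolls away from the robot (right-handed about the case's +y). No clicks; light friction (0.06 N m, 1.6 N at the rim) holds it where it is left, also between numbers. Stops at -0.45 and 5.65
- rail_mid (a point): middle of the steel rail's axis; rail 16 mm thick, along the case's y, 280 mm between its two posts (14 mm thick), 245 mm above the table, 14 mm farther from the robot (case x) than the wheels' axle; its axes are the case's
- marker: loose folded marker, grey plastic, about 0.14 kg, stands like a tent on the table left or right of the case, yaw within 0.85 rad: flat ridge plate, underside 82 mm up, 26 mm wide inside; two legs 110 mm long (y), 5 mm thick, 15 degrees from upright, 80 mm over the feet (x). On the ridge a grip fin 10 mm thick (x), 70 mm long (y), z = 87 to 123 mm. Origin: foot level, centre; z up
- marker_seat (a point): point of the marker, under its ridge plate, 74 mm above its feet, that lies on the rail's axis when the marker hangs on the rail; 5 mm play each way across the rail, feet then clear of the wheels
- bottle: bystander, loose white plastic bottle with a black cap, 74 mm in diameter, 210 mm tall; origin under its centre
- beaker: bystander, loose glass beaker, 76 mm in diameter at the rim, 95 mm tall; origin under its centre
- pocket_scale: bystander, loose flat pocket scale 110 x 65 x 20 mm; origin under its centre
There are look-alikes about, which are no part of the job. What is shaped like the marker but pink or purple is not meant.

How it is judged:
By the outcome, as a careful person would: the job done as asked, in the order asked, and still so for the second after the job is handed in, with the robot touching nothing.
It also fails if it takes over 72 s, if anything falls off the work surface, if the arm or the gripper's body presses on something with over 40 N, if the wrist force passes 120 N, or if a joint passes its speed limit or range.

## Working session

There is one attempt and no reset: what is moved stays moved. The work goes in short steps, Python scripts to look and compute and a shell command to move; the robot and the scene stay as the last step left them, time stands still between calls to the robot, and variables do not carry over. Pictures are saved under pics/ and viewed, at most 10 in all, crops included, and the job is handed in when it is done.

```bash
ls; mkdir -p pics; python3 - <<'E'
from rig import manip
import cv2,numpy as np
s=manip.get_state();print(s['clock'],s['position'],s['eef_rot'],s['grip_width'])
ims=[]
for n in('scene','top'):
    c=manip.capture(n);np.savez(f'{n}0.npz',**c);print(n,c['K'].tolist(),c['R'].round(3).tolist(),c['t'].round(1).tolist())
    cv2.imwrite(f'pics/{n}0.png',c['img'][...,::-1])
E
```

```text
pics
0.0 [269.49413063 590.94483305 248.92261491] [-3.13966495e+00  7.45963944e-05  2.71381801e+00] 0.9982466760555092
scene [[380.04551650772817, 0.0, 318.03627889563484], [0.0, 380.04551650772817, 202.2690942427032], [0.0, 0.0, 1.0]] [[-0.449, 0.893, -0.021], [0.636, 0.303, -0.71], [-0.628, -0.332, -0.704]] [224.5, -210.3, 1352.9]
top [[411.02235832832173, 0.0, 324.5537930870568], [0.0, 411.02235832832173, 209.73831514845568], [0.0, 0.0, 1.0]] [[0.026, -1.0, 0.0], [-0.996, -0.026, -0.087], [0.087, 0.002, -0.996]] [0.3, 508.3, 1354.1]
```

View pics/scene0.png

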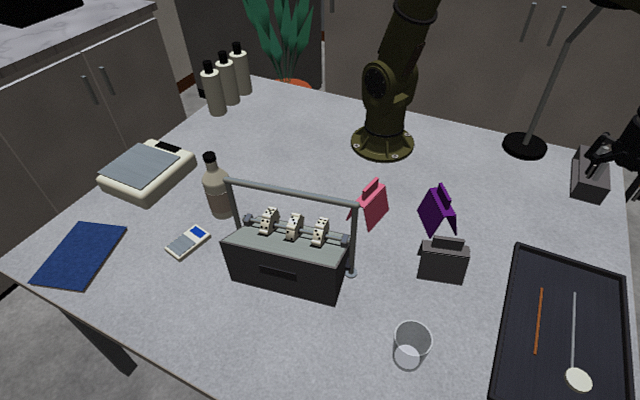

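View pics/top0.png

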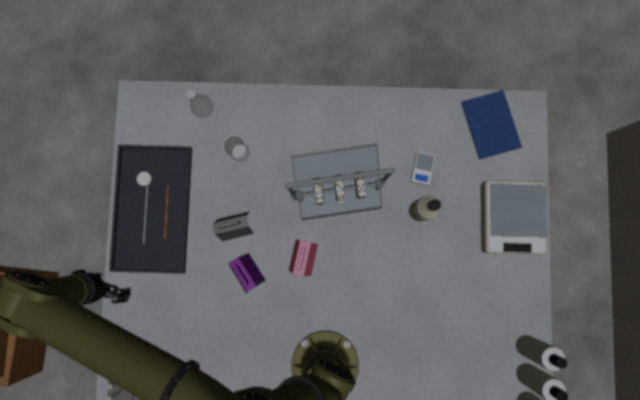

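Scene view (from behind the case): wheels at (268,222), (293,228), (319,233). Top view: wheels at (319,193), (339,190), (360,187); rail from (288,188) to (393,172). Marker candidates in the top view are grey (234,226), purple (246,272) and pink (303,258). The description picks grey.

```bash
cat > h.py <<'E'
import numpy as np,cv2
from rig import manip
from scipy.spatial.transform import Rotation as Ro
def cloud(c):
    v,u=np.mgrid[:400,:640];d=c['depth'];K=c['K']
    P=np.stack([(u-K[0,2])/K[0,0]*d,(v-K[1,2])/K[1,1]*d,d],-1)
    W=(P-c['t'])@c['R'] if 'R' in c else P
    W[d==0]=np.nan;return W
def ray(c,u,v,z):
    K=c['K'];o=-c['R'].T@c['t'];r=c['R'].T@np.linalg.solve(K,[u,v,1]);return o+r*(z-o[2])/r[2]
E
python3 - <<'E'
from h import *
for n in('top','scene'):
    c=dict(np.load(n+'0.npz'));W=cloud(c)
    m=(np.abs(W[...,0]-620)<200)&(np.abs(W[...,1]+30)<170)&(W[...,2]>235)&(W[...,2]<275)
    P=W[m];print(n,len(P))
    vx,vy,x0,y0=cv2.fitLine(P[:,:2].astype(np.float32),cv2.DIST_HUBER,0,.01,.01).ravel()
    s=(P[:,:2]-[x0,y0])@[vx,vy];mid=np.array([x0,y0])+np.array([vx,vy])*(s.min()+s.max())/2
    print('rail',mid,s.min(),s.max(),np.arctan2(-vx,vy) if vy>0 else np.arctan2(vx,-vy),np.median(P[:,2]),P[:,2].max())
    hsv=cv2.cvtColor(c['img'],cv2.COLOR_RGB2HSV)
    # grey marker
    m=(np.abs(W[...,0]-500)<90)&(np.abs(W[...,1]-290)<90)&(W[...,2]>10)&(hsv[...,1]<60)
    P=W[m];print('marker',len(P),P.min(0),P.max(0),np.median(P,0))
    F=P[P[:,2]>100];print('fin',len(F),F.mean(0));
    if len(F)>5:
        print(cv2.minAreaRect(F[:,:2].astype(np.float32)))
    print('all',cv2.minAreaRect(P[:,:2].astype(np.float32)))
c=dict(np.load('top0.npz'))
print('wheels@150',[ray(c,*p,148).round() for p in((319,193),(339,190),(360,187))])
x=cv2.resize(c['img'][130:300,200:440],(720,510),interpolation=cv2.INTER_CUBIC)
cv2.imwrite('pics/crop1.png',x[...,::-1])
E
```

```text
top 627
rail [579.78676257 -27.90473563] -155.49379436810096 157.83222760283206 0.17420623 251.431124527422 260.0211282191645
marker 729 [410.59204564 253.13342347  10.40291919] [498.20411178 374.77891594 128.39926223] [442.74129084 307.99088105  83.18079981]
fin 91 [447.8283232  312.09076787 120.15957629]
((448.1629333496094, 313.5270690917969), (10.038429260253906, 68.84296417236328), 15.212651252746582)
all ((447.0447082519531, 313.8704528808594), (76.36141204833984, 110.37957763671875), 15.307007789611816)
scene 1042
rail [585.40112436 -22.86611152] -150.38236996178298 162.56303267473547 0.1752933 250.109862233458 255.56658369733168
marker 1985 [418.97167248 254.98174477  10.02957647] [497.69362099 379.32917371 125.76177626] [465.16354944 320.81739992  69.58763642]
fin 287 [450.74894981 317.03586154 114.92523135]
((448.5700378417969, 316.93218994140625), (13.61417293548584, 69.78192138671875), 14.718414306640625)
all ((450.6545104980469, 317.7673645019531), (73.74559020996094, 112.1767807006836), 12.782414436340332)
wheels@150 [array([548.,  31., 148.]), array([559., -29., 148.]), array([570., -93., 148.])]
```

View pics/crop1.png

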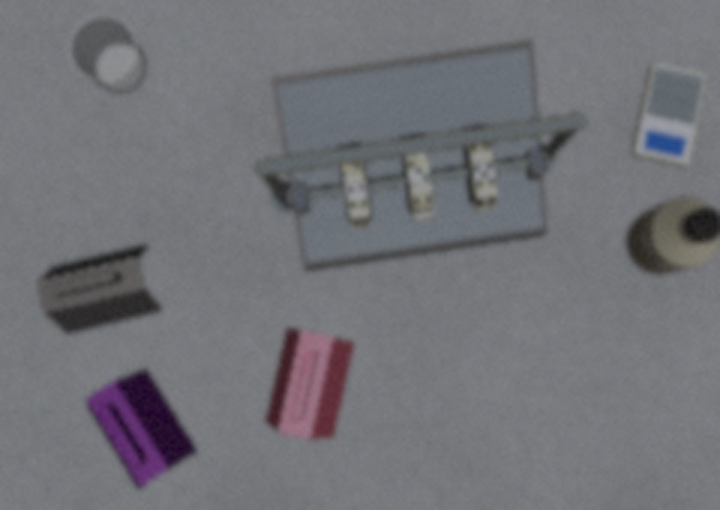

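The crop confirms the choice: the grey folded marker is at crop (97,290), with purple (140,425) and pink (310,385) as look-alikes. Case yaw is about 0.175. Next I work out a wrist viewing pose leaning 40°.

```bash
cat >> h.py <<'E'
PSI=.175; C=Ro.from_euler('z',PSI).as_matrix(); AX=np.array([568.5,-28,107.])
def axle(cy): return AX+C@[0,cy,0]
def toolR(a,psi=PSI):  # a deg lean towards robot
    a=np.radians(a);Cp=Ro.from_euler('z',psi).as_matrix()
    z=Cp@[np.sin(a),0,-np.cos(a)];y=Cp@[0,1,0];return np.stack([np.cross(y,z),y,z],1)
def cur(s=None):
    s=s or manip.get_state();return np.array(s['position']),Ro.from_euler('xyz',s['eef_rot']).as_matrix()
def row(p,R,p0=None,R0=None):
    if p0 is None:p0,R0=cur()
    t=R0.T@(p-p0)/200;r=Ro.from_matrix(R0.T@R).as_rotvec()/np.pi
    print('t',t.round(4),'r',r.round(4));return t,r
E
python3 - <<'E'
from h import *
R=toolR(40);row(axle(0)-190*R[:,2],R)
E
python3 -m handwheel --help 2>&1 | head -20
```

```text
t [-2.141  -2.5422 -0.0129] r [-0.0674 -0.2155 -0.1837]
invalid input: not JSON, or not a number
```

```bash

r='python3 -m handwheel'
python3 -m handwheel '[{"tx":-0.21,"ty":-0.25},{"tx":-0.42,"ty":-0.5},{"tx":-0.63,"ty":-0.75},{"tx":-0.84,"ty":-1.0}]' 60
python3 -m handwheel '[{"tx":-0.21,"ty":-0.25},{"tx":-0.42,"ty":-0.5},{"tx":-0.63,"ty":-0.75},{"tx":-0.84,"ty":-1.0}]'
python3 -m handwheel '[{"tx":-0.2,"ty":-0.24,"rx":-0.013,"ry":-0.04,"rz":-0.035},{"tx":-0.46,"ty":-0.54,"rx":-0.067,"ry":-0.215,"rz":-0.184},{"tx":-0.46,"ty":-0.54,"rx":-0.067,"ry":-0.215,"rz":-0.184},{"tx":-0.46,"ty":-0.54,"rx":-0.067,"ry":-0.215,"rz":-0.184},{"tx":-0.46,"ty":-0.54,"rx":-0.067,"ry":-0.215,"rz":-0.184},{"tx":-0.46,"ty":-0.54,"rx":-0.067,"ry":-0.215,"rz":-0.184},{"tx":-0.46,"ty":-0.54,"rx":-0.067,"ry":-0.215,"rz":-0.184},{"tx":-0.46,"ty":-0.54,"rx":-0.067,"ry":-0.215,"rz":-0.184}]'
python3 - <<'E'
from h import *
R=toolR(40);row(axle(0)-190*R[:,2],R)
s=manip.get_state();print(s['q'])
c=manip.capture('wrist');np.savez('w0.npz',p=s['position'],e=s['eef_rot'],**c);print(c['mount'].round(3).tolist(),c['K'][0])
cv2.imwrite('pics/w0.png',c['img'][...,::-1])
E
```

```text
t [-2.141  -2.5422 -0.0129] r [-0.0674 -0.2155 -0.1837]
[-1.12889486  0.32171451 -0.0701032   1.45154516  0.02261934  1.3708065
 -0.05688548]
[[-0.0, -0.958, -0.288, 73.255], [1.0, -0.0, -0.0, 1.114], [-0.0, -0.288, 0.958, -123.793], [0.0, 0.0, 0.0, 1.0]] [350.03065335   0.         321.83539517]$[0]: bad value
$[0]: bad value
$[0]: bad value
```

View pics/w0.png

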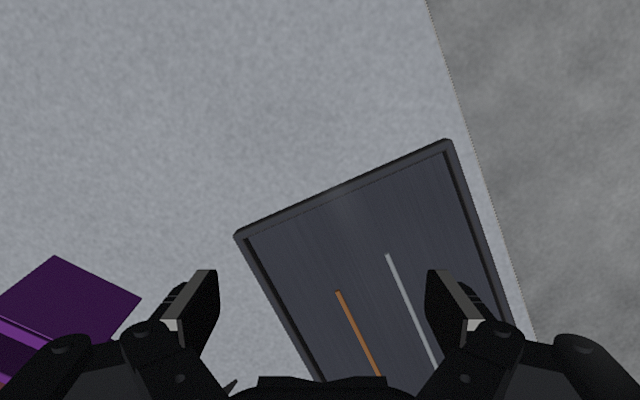

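The moves were refused, so the arm hasn't moved and this view only shows the tray and the fingers. I'll give all six numbers in each row.

```bash

python3 -m handwheel '[{"tx":-0.21,"ty":-0.25,"tz":0,"rx":0,"ry":0,"rz":0},{"tx":-0.42,"ty":-0.5,"tz":0,"rx":0,"ry":0,"rz":0},{"tx":-0.63,"ty":-0.75,"tz":0,"rx":0,"ry":0,"rz":0},{"tx":-0.84,"ty":-1.0,"tz":0,"rx":0,"ry":0,"rz":0},{"tx":-0.84,"ty":-1.0,"tz":0,"rx":0,"ry":0,"rz":0}]' 60
python3 - <<'E'
from h import *
R=toolR(40);row(axle(0)-190*R[:,2],R)
E
```

```text
clock: 0.65
position: [336.8, 348.4, 249.8]
eef_rot: [-3.142, -0.0, 2.714]
contact_force: [0.7, -0.4, 0.1]
grip_width: 0.704
finger_force: 0.0
t [-1.3318 -1.5779 -0.0138] r [-0.0669 -0.2154 -0.1839]
```

```bash

python3 -m handwheel '[{"tx":-0.21,"ty":-0.25,"tz":0,"rx":0,"ry":0,"rz":0},{"tx":-0.42,"ty":-0.5,"tz":0,"rx":0,"ry":0,"rz":0},{"tx":-0.63,"ty":-0.75,"tz":0,"rx":0,"ry":0,"rz":0},{"tx":-0.84,"ty":-1.0,"tz":0,"rx":0,"ry":0,"rz":0}]' 60
python3 -m handwheel '[{"tx":-0.2,"ty":-0.24,"tz":0,"rx":-0.013,"ry":-0.04,"rz":-0.035},{"tx":-0.46,"ty":-0.54,"tz":0,"rx":-0.067,"ry":-0.215,"rz":-0.184},{"tx":-0.46,"ty":-0.54,"tz":0,"rx":-0.067,"ry":-0.215,"rz":-0.184},{"tx":-0.46,"ty":-0.54,"tz":0,"rx":-0.067,"ry":-0.215,"rz":-0.184},{"tx":-0.46,"ty":-0.54,"tz":0,"rx":-0.067,"ry":-0.215,"rz":-0.184},{"tx":-0.46,"ty":-0.54,"tz":0,"rx":-0.067,"ry":-0.215,"rz":-0.184},{"tx":-0.46,"ty":-0.54,"tz":0,"rx":-0.067,"ry":-0.215,"rz":-0.184},{"tx":-0.46,"ty":-0.54,"tz":0,"rx":-0.067,"ry":-0.215,"rz":-0.184},{"tx":-0.46,"ty":-0.54,"tz":0,"rx":-0.067,"ry":-0.215,"rz":-0.184}]'
python3 - <<'E'
from h import *
R=toolR(40);row(axle(0)-190*R[:,2],R)
s=manip.get_state();print(s['q'])
c=manip.capture('wrist');np.savez('w0.npz',p=s['position'],e=s['eef_rot'],**c)
cv2.imwrite('pics/w1.png',c['img'][...,::-1])
E
```

```text
clock: 1.05
position: [390.1, 155.7, 250.0]
eef_rot: [3.141, 0.0, 2.714]
contact_force: [0.7, 0.6, 0.5]
grip_width: 0.706
finger_force: 0.0
clock: 1.95
position: [442.1, 32.1, 203.2]
eef_rot: [3.064, 0.282, 3.059]
contact_force: [-0.6, 0.1, 1.4]
grip_width: 0.706
finger_force: 0.0
t [-0.1301 -0.3849 -0.2498] r [-0.0147 -0.1287 -0.0778]
[ 0.0632259  -0.30126306 -0.14972797  2.20020918 -0.09086965  0.95012111
  1.45508598]
```

View pics/w1.png

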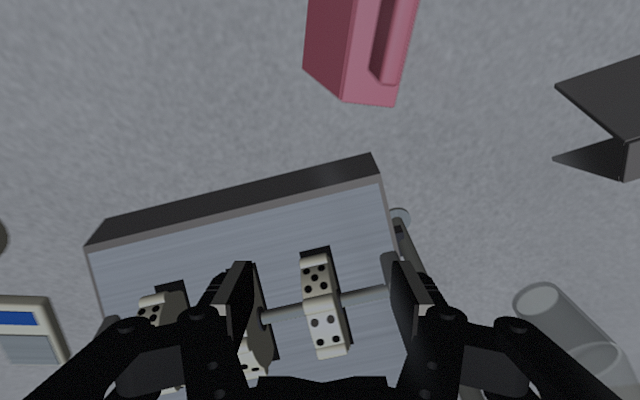

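The arm hit its near-reach limit, with joint 2 at -0.3. The left wheel at (322,300) shows 5 pips nearer the robot and 4 beyond. I'll move in closer to hover over it.

```bash
python3 - <<'E'
from h import *
R=toolR(40);row(axle(66)-95*R[:,2],R)
R=toolR(30);row(axle(66)-95*R[:,2],R)
E
```

```text
t [-0.2318  0.0004  0.1839] r [-0.013  -0.1289 -0.0809]
t [-0.3078  0.0205  0.158 ] r [-0.0059 -0.0736 -0.0813]
```

```bash

python3 -m handwheel '[{"tx":-0.15,"ty":0,"tz":0,"rx":0,"ry":0,"rz":-0.04},{"tx":-0.31,"ty":0.02,"tz":0.05,"rx":-0.006,"ry":-0.02,"rz":-0.08},{"tx":-0.31,"ty":0.02,"tz":0.12,"rx":-0.006,"ry":-0.074,"rz":-0.08},{"tx":-0.27,"ty":0.01,"tz":0.17,"rx":-0.01,"ry":-0.1,"rz":-0.08},{"tx":-0.232,"ty":0,"tz":0.184,"rx":-0.013,"ry":-0.129,"rz":-0.081},{"tx":-0.232,"ty":0,"tz":0.184,"rx":-0.013,"ry":-0.129,"rz":-0.081},{"tx":-0.232,"ty":0,"tz":0.184,"rx":-0.013,"ry":-0.129,"rz":-0.081}]' 60
python3 - <<'E'
from h import *
R=toolR(40);row(axle(66)-95*R[:,2],R)
s=manip.get_state();print(s['q'])
c=manip.capture('wrist');np.savez('w1.npz',p=s['position'],e=s['eef_rot'],**c)
cv2.imwrite('pics/w2.png',c['img'][...,::-1])
c=manip.capture('top')['img'][150:230,270:410];cv2.imwrite('pics/t2.png',cv2.resize(c,None,fx=4,fy=4,interpolation=cv2.INTER_CUBIC)[...,::-1])
E
```

```text
clock: 2.7
position: [516.1, 31.3, 172.4]
eef_rot: [3.134, 0.694, -2.963]
contact_force: [-0.2, 0.2, 0.8]
grip_width: 0.703
finger_force: 0.0
t [ 0.0525 -0.0064 -0.092 ] r [ 0.0033 -0.0014  0.0009]
[ 0.14343032 -0.30075276 -0.17320417  2.40409504 -0.41536253  0.37214518
  2.04879869]
```

View pics/w2.png

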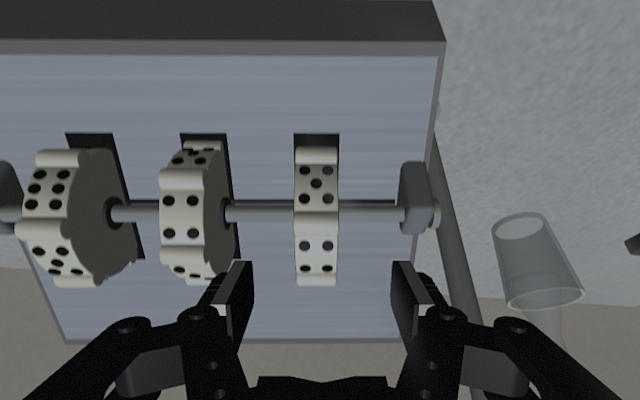

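The wrist view is clear. The left wheel (317,220) shows 5 above 4, the middle (181,217) shows 4, and the right (50,225) shows 6 above 5. Now I turn the pip centroids into wheel angles.

```bash
cat >> h.py <<'E'
def wray(c,u,v):
    T=c['mount'];R=Ro.from_euler('xyz',c['e']).as_matrix();K=c['K']
    d=R@T[:3,:3]@np.linalg.solve(K,[u,v,1]);o=np.array(c['p'])+R@T[:3,3];return C.T@(o-AX),C.T@d/np.linalg.norm(d)
def phi(c,u,v,r=38):
    o,d=wray(c,u,v);a=d[[0,2]];b=o[[0,2]]
    A=a@a;B=a@b;D=B*B-A*(b@b-r*r)
    X=o+d*((-B-np.sqrt(max(D,0)))/A);return np.degrees(np.arctan2(X[0],X[2]))+30,X,D
def pips(c,x0,x1,y0,y1):
    g=cv2.cvtColor(c['img'],cv2.COLOR_RGB2GRAY)[y0:y1,x0:x1];m=(g<70).astype('u1')
    n,l,st,ce=cv2.connectedComponentsWithStats(m);out=[]
    for i in range(1,n):
        if 15<st[i,4]<220 and st[i,2]<20 and st[i,3]<20:
            u,v=ce[i]+[x0,y0];f,X,D=phi(c,u,v);out.append((u,v,f,X[1]))
    return np.array(out)
def faces(c,x0,x1,y0,y1):
    P=pips(c,x0,x1,y0,y1);np.set_printoptions(suppress=True);print(P[np.argsort(P[:,2])].round(1).tolist() if len(P) else P)
E
python3 - <<'E'
from h import *
c=dict(np.load('w1.npz'))
for b in((297,337,160,280),(155,210,145,280),(20,90,165,285)): faces(c,*b)
for v in (200,220):
  o,d=wray(c,265,v);t=-(o[0]*d[0]+o[2]*d[2])/(d[0]**2+d[2]**2);print('axle row',v,(o+d*t).round(1))
E
```

```text
[[327.2, 169.5, -63.3, 71.4], [304.2, 169.5, -63.2, 59.7], [315.8, 182.9, -50.7, 65.6], [303.9, 198.3, -38.4, 59.8], [327.6, 198.4, -38.3, 71.5], [327.3, 245.5, -2.1, 71.4], [304.1, 245.5, -2.1, 59.8], [304.7, 268.1, 22.4, 59.7], [326.8, 268.1, 22.4, 71.3]]
[[177.3, 160.0, -74.5, -6.9], [168.3, 200.3, -36.8, -6.6], [192.0, 200.4, -36.8, 5.0], [156.6, 204.0, -34.1, -12.1], [192.7, 232.9, -12.5, 5.2], [168.8, 233.0, -12.5, -6.5], [178.8, 269.2, 23.6, -6.6], [194.3, 275.3, 35.8, -0.9]]
[[63.1, 173.9, -58.7, -61.5], [39.7, 173.9, -58.7, -73.1], [57.9, 188.0, -46.4, -61.4], [34.0, 188.0, -46.4, -73.1], [31.0, 204.0, -34.1, -73.0], [55.0, 204.0, -34.1, -61.4], [61.6, 250.8, 2.2, -61.4], [38.2, 251.0, 2.4, -73.0], [56.8, 262.6, 14.4, -67.1], [76.5, 271.5, 26.9, -61.3], [54.2, 271.6, 27.0, -73.1]]
axle row 200 [-4.5 35.1 -6.5]
axle row 220 [ 2.1 35.   3.4]
```

The pip spacing (24.5°) and face spacing (60°) match the model, so the geometry is trustworthy. The required turns are left +51°, middle -95° and right -74°. I'll pinch each wheel with the lean held at 40° and orbit the TCP on a 33 mm radius, starting with the left.

```bash
cat >> h.py <<'E'
AX=AX+C@[0,-.7,0]
def at(cy,d,R=33,a=40,back=0):
    Rm=toolR(a);d=np.radians(d);return axle(cy)+Rm@[R*np.sin(d),0,-R*np.cos(d)-back],Rm
def arc(d0,d1,n,R=33):
    for d in np.radians(np.linspace(d0,d1,n+1)[1:]):print(round(R*(np.sin(d)-np.sin(np.radians(d0)))/200,4),round(-R*(np.cos(d)-np.cos(np.radians(d0)))/200,4))
E
python3 - <<'E'
from h import *
row(*at(66,26,back=60));row(*at(66,26))
arc(26,-25,7)
E
```

```text
t [ 0.1379 -0.0102 -0.0627] r [ 0.0032 -0.0002  0.0015]
t [ 0.1377 -0.0133  0.2372] r [ 0.0032 -0.0002  0.0015]
-0.0194 -0.008
-0.0396 -0.0134
-0.0604 -0.0163
-0.0814 -0.0165
-0.1022 -0.014
-0.1225 -0.0089
-0.1421 -0.0012
```

```bash

python3 -m handwheel '[{"tx":0.02,"ty":-0.012,"tz":0.1,"rx":0.003,"ry":0,"rz":0.0015},{"tx":0.13,"ty":-0.013,"tz":0.17,"rx":0.003,"ry":0,"rz":0.0015},{"tx":0.138,"ty":-0.013,"tz":0.237,"rx":0.003,"ry":0,"rz":0.0015},{"tx":0.138,"ty":-0.013,"tz":0.237,"rx":0.003,"ry":0,"rz":0.0015},{"tx":0.138,"ty":-0.013,"tz":0.237,"rx":0.003,"ry":0,"rz":0.0015}]' 50
python3 - <<'E'
from h import *
row(*at(66,26));print(manip.get_state()['q'])
E
```

```text
clock: 3.3
position: [526.9, 31.1, 119.4]
eef_rot: [3.141, 0.697, -2.967]
contact_force: [-1.1, 0.4, 0.1]
grip_width: 0.585
finger_force: 0.0
t [-0.0051 -0.0008 -0.0022] r [ 0.0003 -0.0004 -0.    ]
[ 0.07906576 -0.17522085 -0.13253134  2.44115475 -0.50210135  0.20449794
  2.14417822]
```

```bash

python3 -m handwheel '[{"tx":-0.005,"ty":-0.001,"tz":-0.002,"rx":0,"ry":0,"rz":0},{"tx":-0.005,"ty":-0.001,"tz":-0.002,"rx":0,"ry":0,"rz":0},{"tx":-0.005,"ty":-0.001,"tz":-0.002,"rx":0,"ry":0,"rz":0},{"tx":-0.005,"ty":-0.001,"tz":-0.002,"rx":0,"ry":0,"rz":0},{"tx":-0.005,"ty":-0.001,"tz":-0.002,"rx":0,"ry":0,"rz":0},{"tx":-0.005,"ty":-0.001,"tz":-0.002,"rx":0,"ry":0,"rz":0}]' 10 25
python3 -m handwheel '[{"tx":-0.0194,"ty":0,"tz":-0.008,"rx":0,"ry":0,"rz":0},{"tx":-0.0396,"ty":0,"tz":-0.0134,"rx":0,"ry":0,"rz":0},{"tx":-0.0604,"ty":0,"tz":-0.0163,"rx":0,"ry":0,"rz":0},{"tx":-0.0814,"ty":0,"tz":-0.0165,"rx":0,"ry":0,"rz":0},{"tx":-0.1022,"ty":0,"tz":-0.014,"rx":0,"ry":0,"rz":0},{"tx":-0.1225,"ty":0,"tz":-0.009,"rx":0,"ry":0,"rz":0},{"tx":-0.1421,"ty":0,"tz":-0.001,"rx":0,"ry":0,"rz":0},{"tx":-0.1421,"ty":0,"tz":-0.001,"rx":0,"ry":0,"rz":0},{"tx":-0.1421,"ty":0,"tz":-0.001,"rx":0,"ry":0,"rz":0}]'
python3 - <<'E'
from h import *
row(*at(66,-25))
s=manip.get_state();c=manip.capture('wrist');np.savez('w2.npz',p=s['position'],e=s['eef_rot'],**c)
cv2.imwrite('pics/w3.png',c['img'][...,::-1])
c=dict(np.load('w2.npz'));faces(c,285,360,60,330)
E
```

```text
clock: 3.9
position: [526.9, 30.4, 120.4]
eef_rot: [3.141, 0.698, -2.967]
contact_force: [-4.4, 0.8, 5.0]
grip_width: 0.252
finger_force: 28.2
clock: 4.8
position: [543.4, 33.4, 133.0]
eef_rot: [3.138, 0.685, -2.969]
contact_force: [-8.3, -3.0, -2.3]
grip_width: 0.253
finger_force: 32.1
t [-0.0399  0.0022 -0.0052] r [ 0.0005 -0.0041 -0.0006]
[[288.5, 233.5, -43.7, 54.1], [355.5, 233.4, -43.7, 78.8], [288.1, 243.5, -38.1, 54.0], [305.9, 245.8, -36.8, 60.5], [337.9, 245.8, -36.8, 72.2], [321.8, 268.0, -24.7, 66.3], [306.0, 289.1, -12.7, 60.5], [337.8, 289.0, -12.7, 72.2]]
```

View pics/w3.png

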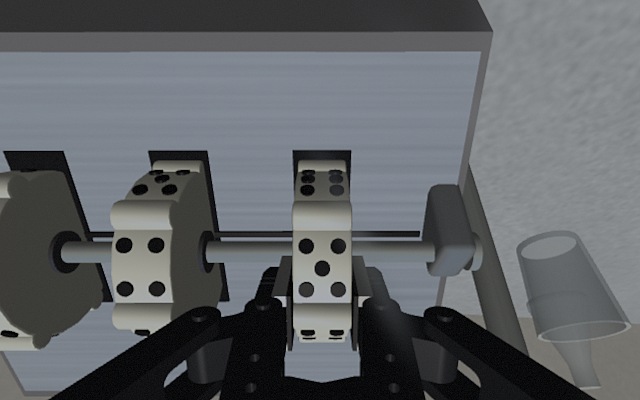

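The left wheel turned only 26°: 5 is now at -24.7°. Pad torsion held it back, so I'll let the tool rotate along with the wheel. I release, regrip, and print the rows for the combined arc.

```bash
cat >> h.py <<'E'
def path(cy,L,R=33,p0=None,R0=None):
    if p0 is None:p0,R0=cur()
    for a,b in L:
        p,Rm=at(cy,b-a,R,a);t=R0.T@(p-p0)/200;r=Ro.from_matrix(R0.T@Rm).as_rotvec()/np.pi
        print('{"tx":%.3f,"ty":%.3f,"tz":%.3f,"rx":%.3f,"ry":%.3f,"rz":%.3f}'%(*t,*r))
def rel(cy,a0,b0,a1,b1,n,R=33):
    p,Rm=at(cy,b0-a0,R,a0);path(cy,[(a0+(a1-a0)*i/n,b0+(b1-b0)*i/n) for i in range(1,n+1)],R,p,Rm)
E
python3 -m handwheel '[{"tx":0.0,"ty":0,"tz":0,"rx":0,"ry":0,"rz":0},{"tx":0,"ty":0,"tz":0,"rx":0,"ry":0,"rz":0},{"tx":0,"ty":0,"tz":0,"rx":0,"ry":0,"rz":0}]' 45 20
python3 - <<'E'
from h import *
s=manip.get_state();c=manip.capture('wrist');np.savez('w2.npz',p=s['position'],e=s['eef_rot'],**c)
c=dict(np.load('w2.npz'));faces(c,295,350,160,330)
path(66,[(42,50)])
rel(66,42,50,22,24,5)
E
```

```text
clock: 5.15
position: [548.6, 34.0, 138.5]
eef_rot: [3.141, 0.698, -2.968]
contact_force: [-0.1, -0.1, -0.3]
grip_width: 0.525
finger_force: 0.0
[[295.3, 164.9, -80.3, 55.3], [307.7, 167.6, -77.1, 60.4], [337.4, 167.6, -77.1, 72.2], [305.0, 181.0, -64.9, 59.6], [338.9, 225.8, -36.9, 72.2], [306.5, 225.8, -36.9, 60.5], [322.8, 248.3, -24.7, 66.3], [306.7, 269.7, -12.7, 60.5], [338.7, 269.7, -12.6, 72.1], [308.1, 314.3, 23.3, 60.5], [337.2, 314.3, 23.4, 72.1]]
{"tx":0.095,"ty":0.003,"tz":-0.014,"rx":-0.000,"ry":-0.011,"rz":-0.000}
{"tx":-0.015,"ty":0.000,"tz":-0.001,"rx":-0.000,"ry":0.022,"rz":-0.000}
{"tx":-0.030,"ty":0.000,"tz":-0.001,"rx":0.000,"ry":0.044,"rz":-0.000}
{"tx":-0.045,"ty":-0.000,"tz":-0.000,"rx":0.000,"ry":0.067,"rz":0.000}
{"tx":-0.060,"ty":-0.000,"tz":0.002,"rx":0.000,"ry":0.089,"rz":-0.000}
{"tx":-0.074,"ty":0.000,"tz":0.006,"rx":0.000,"ry":0.111,"rz":0.000}
```

```bash

python3 -m handwheel '[{"tx":0.095,"ty":0.003,"tz":-0.014,"rx":0,"ry":-0.011,"rz":0},{"tx":0.095,"ty":0.003,"tz":-0.014,"rx":0,"ry":-0.011,"rz":0},{"tx":0.095,"ty":0.003,"tz":-0.014,"rx":0,"ry":-0.011,"rz":0}]' 45 20
python3 -m handwheel '[{"tx":0,"ty":0,"tz":0,"rx":0,"ry":0,"rz":0},{"tx":0,"ty":0,"tz":0,"rx":0,"ry":0,"rz":0},{"tx":0,"ty":0,"tz":0,"rx":0,"ry":0,"rz":0},{"tx":0,"ty":0,"tz":0,"rx":0,"ry":0,"rz":0}]' 10 20
python3 -m handwheel '[{"tx":-0.015,"ty":0,"tz":-0.001,"rx":0,"ry":0.022,"rz":0},{"tx":-0.03,"ty":0,"tz":-0.001,"rx":0,"ry":0.044,"rz":0},{"tx":-0.045,"ty":0,"tz":0,"rx":0,"ry":0.067,"rz":0},{"tx":-0.06,"ty":0,"tz":0.002,"rx":0,"ry":0.089,"rz":0},{"tx":-0.074,"ty":0,"tz":0.006,"rx":0,"ry":0.111,"rz":0},{"tx":-0.074,"ty":0,"tz":0.006,"rx":0,"ry":0.111,"rz":0},{"tx":-0.074,"ty":0,"tz":0.006,"rx":0,"ry":0.111,"rz":0}]'
python3 - <<'E'
from h import *
row(*at(66,2,33,22))
s=manip.get_state();c=manip.capture('wrist');np.savez('w2.npz',p=s['position'],e=s['eef_rot'],**c)
c=dict(np.load('w2.npz'));faces(c,295,350,160,390)
E
```

```text
clock: 5.5
position: [531.2, 31.9, 127.3]
eef_rot: [3.141, 0.73, -2.968]
contact_force: [-0.2, 0.2, 0.1]
grip_width: 0.527
finger_force: 0.0
clock: 5.9
position: [531.3, 31.3, 127.1]
eef_rot: [3.141, 0.73, -2.968]
contact_force: [-2.8, -2.5, 3.4]
grip_width: 0.253
finger_force: 22.4
clock: 6.6
position: [541.3, 33.1, 135.1]
eef_rot: [3.141, 0.376, -2.968]
contact_force: [-7.7, -2.8, 7.1]
grip_width: 0.255
finger_force: 23.6
t [-0.0163  0.0022 -0.0046] r [ 0.0001 -0.0027 -0.0004]
[[307.5, 217.1, -51.4, 60.5], [336.0, 217.2, -51.3, 72.2], [306.5, 275.0, -14.5, 60.5], [337.3, 275.2, -14.4, 72.2], [321.8, 295.9, -2.5, 66.3], [306.7, 315.1, 9.5, 60.5], [336.7, 315.1, 9.6, 72.0], [308.7, 351.4, 49.2, 60.6], [334.6, 351.4, 49.3, 71.8]]
```

```bash

python3 -m handwheel '[{"tx":-0.008,"ty":0,"tz":0,"rx":0,"ry":0.014,"rz":0},{"tx":-0.008,"ty":0,"tz":0,"rx":0,"ry":0.014,"rz":0},{"tx":-0.008,"ty":0,"tz":0,"rx":0,"ry":0.014,"rz":0}]'
python3 - <<'E'
from h import *
s=manip.get_state();c=manip.capture('wrist');np.savez('w2.npz',p=s['position'],e=s['eef_rot'],**c)
c=dict(np.load('w2.npz'));faces(c,300,345,260,330)
E
python3 -m handwheel '[{"tx":0.0,"ty":0,"tz":0,"rx":0,"ry":0,"rz":0},{"tx":0,"ty":0,"tz":0,"rx":0,"ry":0,"rz":0},{"tx":0,"ty":0,"tz":0,"rx":0,"ry":0,"rz":0}]' 50
python3 - <<'E'
from h import *
s=manip.get_state();c=manip.capture('wrist');np.savez('w2.npz',p=s['position'],e=s['eef_rot'],**c)
c=dict(np.load('w2.npz'));faces(c,300,345,200,330)
path(66,[(40,40)],130);path(0,[(40,40)],90); path(0,[(26,-6)],33)
p,Rm=at(0,-32,33,26);q,_=at(0,-32,33,26,back=70);row(q,Rm)
for k in (8,): rel(0,26,-6,44,78,k)
E
```

```text
clock: 6.95
position: [542.9, 33.4, 135.8]
eef_rot: [3.141, 0.333, -2.968]
contact_force: [-7.3, -2.7, 5.1]
grip_width: 0.253
finger_force: 23.5
[[306.5, 275.0, -11.6, 60.5], [337.2, 275.0, -11.6, 72.2], [321.8, 295.9, 0.5, 66.3], [336.8, 314.9, 12.5, 72.1], [306.7, 315.0, 12.5, 60.5]]
clock: 7.3
position: [544.5, 34.4, 136.6]
eef_rot: [3.141, 0.337, -2.967]
contact_force: [1.2, 0.8, -0.6]
grip_width: 0.588
finger_force: 0.0
[[306.3, 201.6, -58.5, 60.6], [333.8, 201.6, -58.5, 72.1], [305.8, 212.5, -48.4, 60.6], [334.3, 212.4, -48.4, 72.2], [305.2, 270.5, -11.6, 60.8], [335.3, 270.6, -11.5, 72.2], [320.0, 291.5, 0.5, 66.4], [305.3, 310.5, 12.4, 60.7], [335.1, 310.5, 12.4, 72.2]]
{"tx":0.218,"ty":-0.001,"tz":-0.447,"rx":0.000,"ry":-0.115,"rz":-0.000}
{"tx":0.147,"ty":-0.331,"tz":-0.260,"rx":0.000,"ry":-0.115,"rz":-0.000}
{"tx":-0.082,"ty":-0.331,"tz":0.012,"rx":0.000,"ry":-0.037,"rz":-0.000}
t [-0.0418 -0.331  -0.3361] r [ 0.0002 -0.0371 -0.0002]
{"tx":0.027,"ty":0.000,"tz":-0.014,"rx":-0.000,"ry":-0.013,"rz":0.000}
{"tx":0.056,"ty":0.000,"tz":-0.022,"rx":-0.000,"ry":-0.025,"rz":0.000}
{"tx":0.086,"ty":0.000,"tz":-0.025,"rx":-0.000,"ry":-0.037,"rz":0.000}
{"tx":0.116,"ty":0.000,"tz":-0.023,"rx":-0.000,"ry":-0.050,"rz":-0.000}
{"tx":0.145,"ty":0.000,"tz":-0.015,"rx":-0.000,"ry":-0.062,"rz":-0.000}
{"tx":0.172,"ty":0.000,"tz":-0.002,"rx":-0.000,"ry":-0.075,"rz":0.000}
{"tx":0.197,"ty":0.000,"tz":0.016,"rx":-0.000,"ry":-0.087,"rz":0.000}
{"tx":0.217,"ty":-0.000,"tz":0.038,"rx":-0.000,"ry":-0.100,"rz":0.000}
```

The left wheel reads 5 at +0.5°, so it's done. Now the middle wheel, in strokes of about 40° with the tool turning along.

```bash
python3 - <<'E'
from h import *
path(66,[(24,20)],85);path(0,[(24,20)],85);path(0,[(22,12)],33)
print();rel(0,22,12,42,60,6)
E
```

```text
{"tx":-0.007,"ty":-0.001,"tz":-0.264,"rx":0.000,"ry":-0.026,"rz":-0.000}
{"tx":-0.007,"ty":-0.331,"tz":-0.264,"rx":0.000,"ry":-0.026,"rz":-0.000}
{"tx":-0.033,"ty":-0.331,"tz":-0.003,"rx":0.000,"ry":-0.015,"rz":-0.000}

{"tx":0.023,"ty":-0.000,"tz":-0.002,"rx":-0.000,"ry":-0.019,"rz":-0.000}
{"tx":0.046,"ty":-0.000,"tz":-0.002,"rx":-0.000,"ry":-0.037,"rz":-0.000}
{"tx":0.069,"ty":0.000,"tz":0.002,"rx":-0.000,"ry":-0.056,"rz":-0.000}
{"tx":0.090,"ty":-0.000,"tz":0.010,"rx":-0.000,"ry":-0.074,"rz":0.000}
{"tx":0.111,"ty":-0.000,"tz":0.020,"rx":-0.000,"ry":-0.093,"rz":-0.000}
{"tx":0.130,"ty":-0.000,"tz":0.032,"rx":-0.000,"ry":-0.111,"rz":-0.000}
```

```bash

python3 -m handwheel '[{"tx":0,"ty":0,"tz":-0.14,"rx":0,"ry":0,"rz":0},{"tx":-0.007,"ty":0,"tz":-0.264,"rx":0,"ry":-0.026,"rz":0},{"tx":-0.007,"ty":-0.16,"tz":-0.264,"rx":0,"ry":-0.026,"rz":0},{"tx":-0.007,"ty":-0.33,"tz":-0.264,"rx":0,"ry":-0.026,"rz":0},{"tx":-0.02,"ty":-0.33,"tz":-0.2,"rx":0,"ry":-0.015,"rz":0},{"tx":-0.033,"ty":-0.33,"tz":-0.1,"rx":0,"ry":-0.015,"rz":0},{"tx":-0.033,"ty":-0.33,"tz":-0.003,"rx":0,"ry":-0.015,"rz":0},{"tx":-0.033,"ty":-0.33,"tz":-0.003,"rx":0,"ry":-0.015,"rz":0},{"tx":-0.033,"ty":-0.33,"tz":-0.003,"rx":0,"ry":-0.015,"rz":0}]' 50
python3 -m handwheel '[{"tx":0,"ty":0,"tz":0,"rx":0,"ry":0,"rz":0},{"tx":0,"ty":0,"tz":0,"rx":0,"ry":0,"rz":0},{"tx":0,"ty":0,"tz":0,"rx":0,"ry":0,"rz":0},{"tx":0,"ty":0,"tz":0,"rx":0,"ry":0,"rz":0}]' 10 20
python3 -m handwheel '[{"tx":0.023,"ty":0,"tz":-0.002,"rx":0,"ry":-0.019,"rz":0},{"tx":0.046,"ty":0,"tz":-0.002,"rx":0,"ry":-0.037,"rz":0},{"tx":0.069,"ty":0,"tz":0.002,"rx":0,"ry":-0.056,"rz":0},{"tx":0.09,"ty":0,"tz":0.01,"rx":0,"ry":-0.074,"rz":0},{"tx":0.111,"ty":0,"tz":0.02,"rx":0,"ry":-0.093,"rz":0},{"tx":0.13,"ty":0,"tz":0.032,"rx":0,"ry":-0.111,"rz":0},{"tx":0.13,"ty":0,"tz":0.032,"rx":0,"ry":-0.111,"rz":0},{"tx":0.13,"ty":0,"tz":0.032,"rx":0,"ry":-0.111,"rz":0}]'
python3 -m handwheel '[{"tx":0,"ty":0,"tz":0,"rx":0,"ry":0,"rz":0},{"tx":0,"ty":0,"tz":0,"rx":0,"ry":0,"rz":0},{"tx":0,"ty":0,"tz":0,"rx":0,"ry":0,"rz":0}]' 45
python3 - <<'E'
from h import *
s=manip.get_state();c=manip.capture('wrist');np.savez('w2.npz',p=s['position'],e=s['eef_rot'],**c)
c=dict(np.load('w2.npz'));faces(c,295,350,100,350)
path(0,[(22,12)])
E
```

```text
clock: 8.25
position: [561.4, -29.7, 139.1]
eef_rot: [3.14, 0.383, -2.967]
contact_force: [0.5, -0.2, 0.3]
grip_width: 0.586
finger_force: 0.0
clock: 8.65
position: [562.1, -30.3, 140.6]
eef_rot: [-3.141, 0.386, -2.968]
contact_force: [-2.9, -0.5, 6.2]
grip_width: 0.249
finger_force: 23.3
clock: 9.45
position: [543.5, -33.6, 128.8]
eef_rot: [-3.142, 0.743, -2.968]
contact_force: [-13.8, 0.8, 23.2]
grip_width: 0.257
finger_force: 27.2
clock: 9.75
position: [540.0, -33.5, 123.3]
eef_rot: [3.141, 0.732, -2.967]
contact_force: [0.6, -0.1, 0.5]
grip_width: 0.526
finger_force: 0.0
[[305.6, 231.7, -72.1, -5.7], [334.0, 231.8, -72.0, 6.0], [334.9, 268.9, -47.3, 6.1], [304.6, 269.0, -47.3, -5.7], [305.0, 329.7, -11.2, -5.6], [320.1, 344.9, 0.5, 0.2]]
{"tx":-0.137,"ty":0.000,"tz":0.014,"rx":-0.000,"ry":0.111,"rz":-0.000}
```

35° done, with 3 at +0.5° and 60° to go. Same stroke again.

```bash

python3 -m handwheel '[{"tx":-0.046,"ty":0,"tz":-0.01,"rx":0,"ry":0.037,"rz":0},{"tx":-0.09,"ty":0,"tz":0,"rx":0,"ry":0.074,"rz":0},{"tx":-0.137,"ty":0,"tz":0.014,"rx":0,"ry":0.111,"rz":0},{"tx":-0.137,"ty":0,"tz":0.014,"rx":0,"ry":0.111,"rz":0},{"tx":-0.137,"ty":0,"tz":0.014,"rx":0,"ry":0.111,"rz":0}]' 45
python3 -m handwheel '[{"tx":0,"ty":0,"tz":0,"rx":0,"ry":0,"rz":0},{"tx":0,"ty":0,"tz":0,"rx":0,"ry":0,"rz":0},{"tx":0,"ty":0,"tz":0,"rx":0,"ry":0,"rz":0},{"tx":0,"ty":0,"tz":0,"rx":0,"ry":0,"rz":0}]' 10 20
python3 -m handwheel '[{"tx":0.023,"ty":0,"tz":-0.002,"rx":0,"ry":-0.019,"rz":0},{"tx":0.046,"ty":0,"tz":-0.002,"rx":0,"ry":-0.037,"rz":0},{"tx":0.069,"ty":0,"tz":0.002,"rx":0,"ry":-0.056,"rz":0},{"tx":0.09,"ty":0,"tz":0.01,"rx":0,"ry":-0.074,"rz":0},{"tx":0.111,"ty":0,"tz":0.02,"rx":0,"ry":-0.093,"rz":0},{"tx":0.13,"ty":0,"tz":0.032,"rx":0,"ry":-0.111,"rz":0},{"tx":0.13,"ty":0,"tz":0.032,"rx":0,"ry":-0.111,"rz":0},{"tx":0.13,"ty":0,"tz":0.032,"rx":0,"ry":-0.111,"rz":0}]'
python3 -m handwheel '[{"tx":0,"ty":0,"tz":0,"rx":0,"ry":0,"rz":0},{"tx":0,"ty":0,"tz":0,"rx":0,"ry":0,"rz":0},{"tx":0,"ty":0,"tz":0,"rx":0,"ry":0,"rz":0}]' 45
python3 - <<'E'
from h import *
s=manip.get_state();c=manip.capture('wrist');np.savez('w2.npz',p=s['position'],e=s['eef_rot'],**c)
c=dict(np.load('w2.npz'));faces(c,295,350,100,350)
path(0,[(24,22)])
rel(0,24,22,42,53,5)
E
```

```text
clock: 10.3
position: [565.5, -30.0, 141.7]
eef_rot: [-3.141, 0.387, -2.967]
contact_force: [0.2, 1.0, 0.4]
grip_width: 0.53
finger_force: 0.0
clock: 10.7
position: [560.4, -30.5, 138.2]
eef_rot: [3.141, 0.382, -2.968]
contact_force: [2.1, -2.1, -6.6]
grip_width: 0.254
finger_force: 22.3
clock: 11.5
position: [542.8, -33.7, 127.9]
eef_rot: [3.141, 0.74, -2.969]
contact_force: [-8.8, -1.5, 12.5]
grip_width: 0.252
finger_force: 25.8
clock: 11.8
position: [540.3, -33.3, 123.7]
eef_rot: [3.14, 0.732, -2.968]
contact_force: [0.3, -0.2, -0.7]
grip_width: 0.53
finger_force: 0.0
[[332.3, 203.7, -109.1, 6.1], [307.2, 203.7, -109.0, -5.8], [305.9, 220.5, -81.0, -5.7], [333.5, 220.8, -80.7, 6.1], [304.6, 273.6, -43.8, -5.6], [319.7, 295.0, -31.6, 0.3], [335.0, 315.5, -19.5, 6.1]]
{"tx":-0.107,"ty":-0.001,"tz":0.003,"rx":0.000,"ry":0.100,"rz":-0.000}
{"tx":0.018,"ty":0.000,"tz":0.000,"rx":-0.000,"ry":-0.020,"rz":0.000}
{"tx":0.036,"ty":-0.000,"tz":0.003,"rx":-0.000,"ry":-0.040,"rz":0.000}
{"tx":0.053,"ty":-0.000,"tz":0.007,"rx":-0.000,"ry":-0.060,"rz":0.000}
{"tx":0.070,"ty":0.000,"tz":0.013,"rx":-0.000,"ry":-0.080,"rz":0.000}
{"tx":0.086,"ty":0.000,"tz":0.021,"rx":-0.000,"ry":-0.100,"rz":0.000}
```

```bash

python3 -m handwheel '[{"tx":-0.046,"ty":0,"tz":-0.007,"rx":0,"ry":0.037,"rz":0},{"tx":-0.08,"ty":0,"tz":0,"rx":0,"ry":0.074,"rz":0},{"tx":-0.107,"ty":0,"tz":0.003,"rx":0,"ry":0.1,"rz":0},{"tx":-0.107,"ty":0,"tz":0.003,"rx":0,"ry":0.1,"rz":0},{"tx":-0.107,"ty":0,"tz":0.003,"rx":0,"ry":0.1,"rz":0}]' 45
python3 -m handwheel '[{"tx":0,"ty":0,"tz":0,"rx":0,"ry":0,"rz":0},{"tx":0,"ty":0,"tz":0,"rx":0,"ry":0,"rz":0},{"tx":0,"ty":0,"tz":0,"rx":0,"ry":0,"rz":0},{"tx":0,"ty":0,"tz":0,"rx":0,"ry":0,"rz":0}]' 10 20
python3 -m handwheel '[{"tx":0.018,"ty":0,"tz":0,"rx":0,"ry":-0.02,"rz":0},{"tx":0.036,"ty":0,"tz":0.003,"rx":0,"ry":-0.04,"rz":0},{"tx":0.053,"ty":0,"tz":0.007,"rx":0,"ry":-0.06,"rz":0},{"tx":0.07,"ty":0,"tz":0.013,"rx":0,"ry":-0.08,"rz":0},{"tx":0.086,"ty":0,"tz":0.021,"rx":0,"ry":-0.1,"rz":0},{"tx":0.086,"ty":0,"tz":0.021,"rx":0,"ry":-0.1,"rz":0},{"tx":0.086,"ty":0,"tz":0.021,"rx":0,"ry":-0.1,"rz":0}]'
python3 - <<'E'
from h import *
s=manip.get_state();c=manip.capture('wrist');np.savez('w2.npz',p=s['position'],e=s['eef_rot'],**c)
c=dict(np.load('w2.npz'));faces(c,295,350,100,370)
E
```

```text
clock: 12.35
position: [558.9, -30.6, 139.2]
eef_rot: [-3.142, 0.42, -2.966]
contact_force: [-0.2, -0.7, -0.7]
grip_width: 0.529
finger_force: 0.0
clock: 12.75
position: [555.4, -31.4, 136.7]
eef_rot: [3.141, 0.416, -2.968]
contact_force: [0.4, -3.0, -3.2]
grip_width: 0.252
finger_force: 23.5
clock: 13.45
position: [544.6, -33.4, 129.8]
eef_rot: [-3.142, 0.738, -2.969]
contact_force: [-4.2, -2.2, 8.5]
grip_width: 0.252
finger_force: 24.8
[[307.1, 219.8, -66.3, -5.6], [321.7, 238.2, -53.8, 0.3], [337.0, 258.7, -41.6, 6.2], [306.9, 317.7, -5.5, -5.5], [335.9, 341.8, 18.8, 6.2]]
```

```bash

python3 -m handwheel '[{"tx":0.014,"ty":0,"tz":0.003,"rx":0,"ry":-0.01,"rz":0},{"tx":0.028,"ty":0,"tz":0.005,"rx":0,"ry":-0.016,"rz":0},{"tx":0.028,"ty":0,"tz":0.005,"rx":0,"ry":-0.016,"rz":0},{"tx":0.028,"ty":0,"tz":0.005,"rx":0,"ry":-0.016,"rz":0}]'
python3 - <<'E'
from h import *
s=manip.get_state();print(s['q'][3]);c=manip.capture('wrist');np.savez('w2.npz',p=s['position'],e=s['eef_rot'],**c)
c=dict(np.load('w2.npz'));faces(c,295,350,100,370)
E
```

```text
clock: 13.9
position: [546.7, -33.1, 129.1]
eef_rot: [3.133, 0.773, -2.97]
contact_force: [-23.8, -1.5, 16.6]
grip_width: 0.252
finger_force: 30.2
2.4486168419920626
[[306.8, 219.9, -65.7, -5.6], [322.0, 239.0, -53.2, 0.3], [337.6, 260.2, -40.9, 6.2], [307.2, 319.5, -4.8, -5.5], [336.1, 341.8, 19.2, 6.1]]
```

Joint 4 is at its limit, so I release and regrip with less lean.

```bash

python3 -m handwheel '[{"tx":0,"ty":0,"tz":0,"rx":0,"ry":0,"rz":0},{"tx":0,"ty":0,"tz":0,"rx":0,"ry":0,"rz":0},{"tx":0,"ty":0,"tz":0,"rx":0,"ry":0,"rz":0}]' 45
python3 - <<'E'
from h import *
s=manip.get_state();print(s['q'][3]);c=manip.capture('wrist');np.savez('w2.npz',p=s['position'],e=s['eef_rot'],**c)
c=dict(np.load('w2.npz'));faces(c,295,350,100,370)
path(0,[(28,30)]);rel(0,28,30,35,38.5,2)
E
```

```text
clock: 14.25
position: [547.3, -34.6, 128.6]
eef_rot: [3.139, 0.772, -2.969]
contact_force: [0.2, -0.1, -0.3]
grip_width: 0.523
finger_force: 0.0
2.4478713133489207
[[310.9, 220.5, -65.7, -5.6], [326.1, 239.9, -53.2, 0.3], [296.0, 241.5, -52.2, -11.1], [296.2, 255.0, -44.4, -11.0], [341.9, 261.1, -40.9, 6.2], [341.0, 279.0, -30.9, 5.8], [311.0, 320.5, -4.8, -5.5], [340.0, 343.1, 19.3, 6.1]]
{"tx":-0.044,"ty":0.011,"tz":-0.006,"rx":0.000,"ry":0.090,"rz":-0.000}
{"tx":0.012,"ty":-0.000,"tz":0.001,"rx":-0.000,"ry":-0.019,"rz":0.000}
{"tx":0.024,"ty":-0.000,"tz":0.003,"rx":-0.000,"ry":-0.039,"rz":-0.000}
```

```bash

python3 -m handwheel '[{"tx":-0.022,"ty":0.011,"tz":-0.006,"rx":0,"ry":0.045,"rz":0},{"tx":-0.044,"ty":0.011,"tz":-0.006,"rx":0,"ry":0.09,"rz":0},{"tx":-0.044,"ty":0.011,"tz":-0.006,"rx":0,"ry":0.09,"rz":0},{"tx":-0.044,"ty":0.011,"tz":-0.006,"rx":0,"ry":0.09,"rz":0}]' 45
python3 -m handwheel '[{"tx":0,"ty":0,"tz":0,"rx":0,"ry":0,"rz":0},{"tx":0,"ty":0,"tz":0,"rx":0,"ry":0,"rz":0},{"tx":0,"ty":0,"tz":0,"rx":0,"ry":0,"rz":0},{"tx":0,"ty":0,"tz":0,"rx":0,"ry":0,"rz":0}]' 10 20
python3 -m handwheel '[{"tx":0.012,"ty":0,"tz":0.001,"rx":0,"ry":-0.019,"rz":0},{"tx":0.024,"ty":0,"tz":0.003,"rx":0,"ry":-0.039,"rz":0},{"tx":0.024,"ty":0,"tz":0.003,"rx":0,"ry":-0.039,"rz":0},{"tx":0.024,"ty":0,"tz":0.003,"rx":0,"ry":-0.039,"rz":0}]'
python3 - <<'E'
from h import *
s=manip.get_state();print(s['q'][3]);c=manip.capture('wrist');np.savez('w2.npz',p=s['position'],e=s['eef_rot'],**c)
c=dict(np.load('w2.npz'));faces(c,295,350,100,370)
E
```

```text
clock: 14.7
position: [554.7, -31.9, 137.3]
eef_rot: [-3.141, 0.489, -2.967]
contact_force: [0.4, 0.2, -0.4]
grip_width: 0.526
finger_force: 0.0
clock: 15.1
position: [552.4, -32.0, 135.3]
eef_rot: [3.14, 0.491, -2.968]
contact_force: [5.3, -1.7, -4.2]
grip_width: 0.252
finger_force: 21.2
clock: 15.5
position: [548.0, -32.8, 132.6]
eef_rot: [3.139, 0.612, -2.969]
contact_force: [1.3, -2.4, 0.6]
grip_width: 0.255
finger_force: 22.3
2.3221374548663345
[[307.7, 200.4, -75.8, -5.6], [321.5, 214.4, -62.7, 0.3], [336.5, 231.8, -50.2, 6.1], [306.5, 293.5, -13.9, -5.5], [336.5, 327.8, 10.3, 6.1]]
```

```bash

python3 -m handwheel '[{"tx":-0.006,"ty":0,"tz":0,"rx":0,"ry":0.012,"rz":0},{"tx":-0.006,"ty":0,"tz":0,"rx":0,"ry":0.012,"rz":0},{"tx":-0.006,"ty":0,"tz":0,"rx":0,"ry":0.012,"rz":0}]'
python3 -m handwheel '[{"tx":0,"ty":0,"tz":0,"rx":0,"ry":0,"rz":0},{"tx":0,"ty":0,"tz":0,"rx":0,"ry":0,"rz":0},{"tx":0,"ty":0,"tz":0,"rx":0,"ry":0,"rz":0}]' 50
python3 - <<'E'
from h import *
s=manip.get_state();c=manip.capture('wrist');np.savez('w2.npz',p=s['position'],e=s['eef_rot'],**c)
c=dict(np.load('w2.npz'));faces(c,295,350,180,370)
path(0,[(30,28)],85);path(-66,[(26,20)],85);path(-66,[(22,12)],33)
E
```

```text
clock: 15.85
position: [549.0, -32.6, 133.3]
eef_rot: [3.139, 0.574, -2.968]
contact_force: [-2.9, -2.4, 4.3]
grip_width: 0.252
finger_force: 23.1
clock: 16.15
position: [549.1, -31.6, 133.0]
eef_rot: [3.139, 0.574, -2.967]
contact_force: [-0.1, -0.2, 0.2]
grip_width: 0.585
finger_force: 0.0
[[305.5, 200.5, -73.7, -5.6], [319.3, 214.5, -60.6, 0.3], [334.4, 232.2, -47.9, 6.2], [304.2, 294.0, -11.7, -5.5], [334.1, 328.4, 12.6, 6.1]]
{"tx":-0.048,"ty":-0.001,"tz":-0.260,"rx":0.001,"ry":0.016,"rz":-0.000}
{"tx":-0.106,"ty":-0.331,"tz":-0.252,"rx":0.001,"ry":0.038,"rz":-0.000}
{"tx":-0.070,"ty":-0.332,"tz":0.008,"rx":0.001,"ry":0.060,"rz":-0.000}
```

The middle wheel reads 2 at +0.4°. On to the right wheel, which needs -74°.

```bash

python3 -m handwheel '[{"tx":-0.03,"ty":0,"tz":-0.13,"rx":0,"ry":0,"rz":0},{"tx":-0.048,"ty":0,"tz":-0.26,"rx":0,"ry":0.016,"rz":0},{"tx":-0.08,"ty":-0.16,"tz":-0.26,"rx":0,"ry":0.03,"rz":0},{"tx":-0.106,"ty":-0.331,"tz":-0.252,"rx":0.001,"ry":0.038,"rz":0},{"tx":-0.09,"ty":-0.332,"tz":-0.12,"rx":0.001,"ry":0.05,"rz":0},{"tx":-0.07,"ty":-0.332,"tz":0.008,"rx":0.001,"ry":0.06,"rz":0},{"tx":-0.07,"ty":-0.332,"tz":0.008,"rx":0.001,"ry":0.06,"rz":0},{"tx":-0.07,"ty":-0.332,"tz":0.008,"rx":0.001,"ry":0.06,"rz":0}]' 50
python3 -m handwheel '[{"tx":0,"ty":0,"tz":0,"rx":0,"ry":0,"rz":0},{"tx":0,"ty":0,"tz":0,"rx":0,"ry":0,"rz":0},{"tx":0,"ty":0,"tz":0,"rx":0,"ry":0,"rz":0},{"tx":0,"ty":0,"tz":0,"rx":0,"ry":0,"rz":0}]' 10 20
python3 -m handwheel '[{"tx":0.023,"ty":0,"tz":-0.002,"rx":0,"ry":-0.019,"rz":0},{"tx":0.046,"ty":0,"tz":-0.002,"rx":0,"ry":-0.037,"rz":0},{"tx":0.069,"ty":0,"tz":0.002,"rx":0,"ry":-0.056,"rz":0},{"tx":0.09,"ty":0,"tz":0.01,"rx":0,"ry":-0.074,"rz":0},{"tx":0.111,"ty":0,"tz":0.02,"rx":0,"ry":-0.093,"rz":0},{"tx":0.125,"ty":0,"tz":0.03,"rx":0,"ry":-0.106,"rz":0},{"tx":0.125,"ty":0,"tz":0.03,"rx":0,"ry":-0.106,"rz":0},{"tx":0.125,"ty":0,"tz":0.03,"rx":0,"ry":-0.106,"rz":0}]'
python3 -m handwheel '[{"tx":0,"ty":0,"tz":0,"rx":0,"ry":0,"rz":0},{"tx":0,"ty":0,"tz":0,"rx":0,"ry":0,"rz":0},{"tx":0,"ty":0,"tz":0,"rx":0,"ry":0,"rz":0}]' 45
python3 - <<'E'
from h import *
s=manip.get_state();print(s['q'][3]);c=manip.capture('wrist');np.savez('w2.npz',p=s['position'],e=s['eef_rot'],**c)
c=dict(np.load('w2.npz'));faces(c,295,350,100,370)
path(-66,[(22,12)])
E
```

```text
clock: 17.0
position: [573.0, -95.0, 138.9]
eef_rot: [-3.141, 0.384, -2.967]
contact_force: [0.6, -0.1, 1.0]
grip_width: 0.582
finger_force: 0.0
clock: 17.4
position: [573.6, -95.4, 141.0]
eef_rot: [-3.141, 0.387, -2.968]
contact_force: [-4.2, 0.1, 6.0]
grip_width: 0.254
finger_force: 23.5
clock: 18.2
position: [555.2, -98.6, 128.1]
eef_rot: [3.139, 0.726, -2.97]
contact_force: [-22.1, -1.5, 32.6]
grip_width: 0.253
finger_force: 30.8
clock: 18.5
position: [552.9, -98.8, 124.8]
eef_rot: [-3.14, 0.719, -2.967]
contact_force: [-0.3, -0.8, -0.1]
grip_width: 0.526
finger_force: 0.0
2.3736705359432135
[[306.9, 229.4, -70.0, -71.7], [335.4, 229.6, -69.9, -60.0], [336.5, 288.4, -33.1, -59.9], [306.0, 288.5, -33.1, -71.6], [321.3, 309.2, -21.0, -65.8], [306.3, 327.8, -9.0, -71.6], [336.2, 327.9, -9.0, -60.0]]
{"tx":-0.127,"ty":0.004,"tz":0.014,"rx":-0.001,"ry":0.107,"rz":-0.000}
```

```bash

python3 -m handwheel '[{"tx":-0.046,"ty":0.004,"tz":-0.01,"rx":0,"ry":0.037,"rz":0},{"tx":-0.09,"ty":0.004,"tz":0,"rx":0,"ry":0.074,"rz":0},{"tx":-0.127,"ty":0.004,"tz":0.014,"rx":0,"ry":0.107,"rz":0},{"tx":-0.127,"ty":0.004,"tz":0.014,"rx":0,"ry":0.107,"rz":0},{"tx":-0.127,"ty":0.004,"tz":0.014,"rx":0,"ry":0.107,"rz":0}]' 45
python3 -m handwheel '[{"tx":0,"ty":0,"tz":0,"rx":0,"ry":0,"rz":0},{"tx":0,"ty":0,"tz":0,"rx":0,"ry":0,"rz":0},{"tx":0,"ty":0,"tz":0,"rx":0,"ry":0,"rz":0},{"tx":0,"ty":0,"tz":0,"rx":0,"ry":0,"rz":0}]' 10 20
python3 -m handwheel '[{"tx":0.023,"ty":0,"tz":-0.002,"rx":0,"ry":-0.019,"rz":0},{"tx":0.046,"ty":0,"tz":-0.002,"rx":0,"ry":-0.037,"rz":0},{"tx":0.069,"ty":0,"tz":0.002,"rx":0,"ry":-0.056,"rz":0},{"tx":0.09,"ty":0,"tz":0.01,"rx":0,"ry":-0.074,"rz":0},{"tx":0.111,"ty":0,"tz":0.02,"rx":0,"ry":-0.093,"rz":0},{"tx":0.13,"ty":0,"tz":0.032,"rx":0,"ry":-0.111,"rz":0},{"tx":0.13,"ty":0,"tz":0.032,"rx":0,"ry":-0.111,"rz":0},{"tx":0.13,"ty":0,"tz":0.032,"rx":0,"ry":-0.111,"rz":0}]'
python3 -m handwheel '[{"tx":0,"ty":0,"tz":0,"rx":0,"ry":0,"rz":0},{"tx":0,"ty":0,"tz":0,"rx":0,"ry":0,"rz":0},{"tx":0,"ty":0,"tz":0,"rx":0,"ry":0,"rz":0}]' 45
python3 - <<'E'
from h import *
s=manip.get_state();print(s['q'][3]);c=manip.capture('wrist');np.savez('w2.npz',p=s['position'],e=s['eef_rot'],**c)
c=dict(np.load('w2.npz'));faces(c,295,350,100,370)
path(-66,[(28,30)])
E
```

```text
clock: 19.05
position: [573.4, -95.6, 138.4]
eef_rot: [-3.14, 0.382, -2.968]
contact_force: [-0.2, -0.3, -0.4]
grip_width: 0.529
finger_force: 0.0
clock: 19.45
position: [571.7, -95.6, 138.1]
eef_rot: [-3.141, 0.38, -2.969]
contact_force: [-1.7, -4.1, -4.0]
grip_width: 0.255
finger_force: 22.8
clock: 20.25
position: [554.1, -98.7, 126.4]
eef_rot: [3.141, 0.739, -2.971]
contact_force: [-6.4, -3.5, 8.8]
grip_width: 0.254
finger_force: 25.6
clock: 20.55
position: [551.9, -97.9, 123.5]
eef_rot: [-3.141, 0.731, -2.967]
contact_force: [-0.0, 0.3, -0.9]
grip_width: 0.528
finger_force: 0.0
2.385913224131068
[[304.3, 236.5, -67.5, -71.6], [333.1, 236.6, -67.5, -59.9], [318.6, 254.8, -55.2, -65.8], [347.8, 272.2, -44.8, -54.4], [333.9, 275.5, -42.9, -59.8], [303.5, 275.6, -42.9, -71.6], [333.7, 335.0, -6.7, -59.9], [303.8, 335.0, -6.7, -71.5], [304.9, 358.9, 17.2, -71.6], [332.9, 358.9, 17.3, -59.9]]
{"tx":-0.086,"ty":-0.003,"tz":-0.005,"rx":-0.000,"ry":0.077,"rz":-0.000}
```

```bash

python3 -m handwheel '[{"tx":-0.043,"ty":-0.003,"tz":-0.006,"rx":0,"ry":0.038,"rz":0},{"tx":-0.086,"ty":-0.003,"tz":-0.005,"rx":0,"ry":0.077,"rz":0},{"tx":-0.086,"ty":-0.003,"tz":-0.005,"rx":0,"ry":0.077,"rz":0},{"tx":-0.086,"ty":-0.003,"tz":-0.005,"rx":0,"ry":0.077,"rz":0}]' 45
python3 -m handwheel '[{"tx":0,"ty":0,"tz":0,"rx":0,"ry":0,"rz":0},{"tx":0,"ty":0,"tz":0,"rx":0,"ry":0,"rz":0},{"tx":0,"ty":0,"tz":0,"rx":0,"ry":0,"rz":0},{"tx":0,"ty":0,"tz":0,"rx":0,"ry":0,"rz":0}]' 10 20
python3 -m handwheel '[{"tx":0.015,"ty":0,"tz":0.001,"rx":0,"ry":-0.025,"rz":0},{"tx":0.015,"ty":0,"tz":0.001,"rx":0,"ry":-0.025,"rz":0},{"tx":0.015,"ty":0,"tz":0.001,"rx":0,"ry":-0.025,"rz":0}]'
python3 - <<'E'
from h import *
s=manip.get_state();c=manip.capture('wrist');np.savez('w2.npz',p=s['position'],e=s['eef_rot'],**c)
c=dict(np.load('w2.npz'));faces(c,295,350,180,370)
E
```

```text
clock: 21.0
position: [565.8, -97.1, 136.6]
eef_rot: [-3.138, 0.49, -2.965]
contact_force: [0.7, -0.1, 0.1]
grip_width: 0.53
finger_force: 0.0
clock: 21.4
position: [562.7, -97.2, 134.7]
eef_rot: [-3.141, 0.488, -2.969]
contact_force: [0.3, -2.9, -4.5]
grip_width: 0.25
finger_force: 21.9
clock: 21.7
position: [560.8, -97.5, 133.7]
eef_rot: [-3.141, 0.567, -2.969]
contact_force: [2.7, -2.6, -5.4]
grip_width: 0.253
finger_force: 22.1
[[335.5, 200.0, -73.0, -59.8], [321.6, 213.9, -60.1, -65.7], [306.9, 231.4, -47.5, -71.5], [336.6, 231.4, -47.5, -59.8], [306.6, 293.3, -11.1, -71.5], [337.0, 293.3, -11.1, -59.9], [336.4, 327.1, 12.8, -59.9], [307.2, 327.2, 12.9, -71.5]]
```

```bash

python3 -m handwheel '[{"tx":0,"ty":0,"tz":0,"rx":0,"ry":0,"rz":0},{"tx":0,"ty":0,"tz":0,"rx":0,"ry":0,"rz":0},{"tx":0,"ty":0,"tz":0,"rx":0,"ry":0,"rz":0}]' 55
python3 - <<'E'
from h import *
s=manip.get_state();c=manip.capture('wrist');np.savez('w2.npz',p=s['position'],e=s['eef_rot'],**c)
c=dict(np.load('w2.npz'));faces(c,295,350,180,370)
p,Rm=at(-66,0,90,32);row(p,Rm)
MR=toolR(0,.262-np.pi/2)
row(np.array([470,0,250]),toolR(0,PSI),p,Rm);row(np.array([470,0,250]),toolR(0,PSI-.5),p,Rm)
row(np.array([449,315,230]),MR,np.array([470,0,250]),toolR(0,PSI))
E
```

```text
clock: 22.05
position: [561.9, -96.9, 134.7]
eef_rot: [-3.141, 0.568, -2.967]
contact_force: [0.1, -0.2, -0.1]
grip_width: 0.641
finger_force: 0.0
[[295.1, 189.1, -82.9, -77.0], [306.9, 196.6, -72.8, -71.6], [334.5, 196.6, -72.8, -59.9], [320.6, 210.4, -59.9, -65.8], [305.8, 227.6, -47.5, -71.6], [335.5, 227.6, -47.5, -59.8], [305.5, 289.6, -11.0, -71.5], [336.0, 289.6, -11.0, -59.8], [306.0, 323.6, 12.9, -71.5], [335.4, 323.7, 13.0, -59.9]]
t [-0.0084 -0.     -0.2837] r [-0.0004  0.0031 -0.0001]
t [ 0.0117  0.5571 -0.4004] r [0.     0.1778 0.    ]
t [ 0.0117  0.5571 -0.4004] r [0.0444 0.174  0.155 ]
t [-0.1708  1.5692  0.1   ] r [0.     0.     0.4723]
```

The right wheel reads 4 at +1°. All three wheels are set. Backing off towards the marker.

```bash

python3 -m handwheel '[{"tx":0,"ty":0,"tz":-0.2,"rx":0,"ry":0,"rz":0},{"tx":0,"ty":0,"tz":-0.4,"rx":0,"ry":0,"rz":0},{"tx":0.003,"ty":0.2,"tz":-0.5,"rx":0,"ry":0.04,"rz":0},{"tx":0.003,"ty":0.4,"tz":-0.6,"rx":0,"ry":0.08,"rz":0},{"tx":0.003,"ty":0.557,"tz":-0.684,"rx":0,"ry":0.12,"rz":0},{"tx":0.003,"ty":0.557,"tz":-0.684,"rx":0,"ry":0.181,"rz":0},{"tx":0.003,"ty":0.557,"tz":-0.684,"rx":0,"ry":0.181,"rz":0},{"tx":0.003,"ty":0.557,"tz":-0.684,"rx":0,"ry":0.181,"rz":0}]' 55
python3 - <<'E'
from h import *
MR=toolR(0,.262-np.pi/2)
row(np.array([449,315,230]),MR)
E
```

```text
clock: 22.9
position: [470.5, 0.5, 248.7]
eef_rot: [-3.14, -0.002, -2.967]
contact_force: [-0.3, -1.2, -0.8]
grip_width: 0.641
finger_force: 0.0
t [-0.1677  1.5673  0.0905] r [-9.000e-04 -1.000e-04  4.722e-01]
```

```bash

python3 -m handwheel '[{"tx":0,"ty":0.15,"tz":0,"rx":0,"ry":0,"rz":0.047},{"tx":0,"ty":0.3,"tz":0,"rx":0,"ry":0,"rz":0.094},{"tx":-0.05,"ty":0.5,"tz":0,"rx":0,"ry":0,"rz":0.141},{"tx":-0.05,"ty":0.7,"tz":0,"rx":0,"ry":0,"rz":0.188},{"tx":-0.1,"ty":0.85,"tz":0,"rx":0,"ry":0,"rz":0.235},{"tx":-0.1,"ty":1.0,"tz":0,"rx":0,"ry":0,"rz":0.282},{"tx":-0.1,"ty":1.0,"tz":0,"rx":0,"ry":0,"rz":0.33},{"tx":-0.1,"ty":1.0,"tz":0,"rx":0,"ry":0,"rz":0.377}]' 55
python3 - <<'E'
from h import *
MR=toolR(0,.262-np.pi/2)
row(np.array([449,315,230]),MR)
E
```

```text
clock: 23.7
position: [453.6, 200.9, 248.9]
eef_rot: [3.142, 0.001, 2.13]
contact_force: [0.1, -0.5, 0.1]
grip_width: 0.643
finger_force: 0.0
t [0.4962 0.283  0.0941] r [0.0001 0.0003 0.0945]
```

```bash

python3 -m handwheel '[{"tx":0.2,"ty":0.11,"tz":0,"rx":0,"ry":0,"rz":0.047},{"tx":0.4,"ty":0.22,"tz":0.05,"rx":0,"ry":0,"rz":0.0945},{"tx":0.496,"ty":0.283,"tz":0.094,"rx":0,"ry":0,"rz":0.0945},{"tx":0.496,"ty":0.283,"tz":0.094,"rx":0,"ry":0,"rz":0.0945},{"tx":0.496,"ty":0.283,"tz":0.094,"rx":0,"ry":0,"rz":0.0945}]' 55
python3 - <<'E'
from h import *
MR=toolR(0,.262-np.pi/2)
s=manip.get_state();c=manip.capture('wrist');np.savez('w3.npz',p=s['position'],e=s['eef_rot'],**c);c=dict(np.load('w3.npz'))
row(np.array([449,315,230]),MR)
W=cloud(c);T=c['mount'];R=Ro.from_euler('xyz',c['e']).as_matrix()
X=(W@T[:3,:3].T+T[:3,3])@R.T+c['p']
v,u=np.mgrid[:400,:640]
for lo,hi in((117,130),(83,92)):
    m=(X[...,2]>lo)&(X[...,2]<hi)&(np.abs(X[...,0]-449)<70)&(np.abs(X[...,1]-315)<70)
    P=X[m];print(len(P),P.mean(0) if len(P) else 0)
    if len(P): print(cv2.minAreaRect(P[:,:2].astype(np.float32)),v[m].min(),v[m].max())
cv2.imwrite('pics/w4.png',c['img'][...,::-1])
E
```

```text
clock: 24.2
position: [449.0, 313.6, 229.8]
eef_rot: [-3.141, 0.002, 1.838]
contact_force: [-0.1, -0.7, 0.2]
grip_width: 0.644
finger_force: 0.0
t [ 0.0112 -0.      0.0011] r [-0.      0.0005  0.001 ]
1381 [447.54602034 317.85660513 122.74893925]
((447.8751220703125, 316.0411682128906), (9.62308406829834, 69.00557708740234), 15.486700057983398) 161 257
4506 [446.43201782 321.85125549  86.92966004]
((448.23565673828125, 315.2594909667969), (36.11482620239258, 110.76799011230469), 15.152970314025879) 127 262
```

View pics/w4.png

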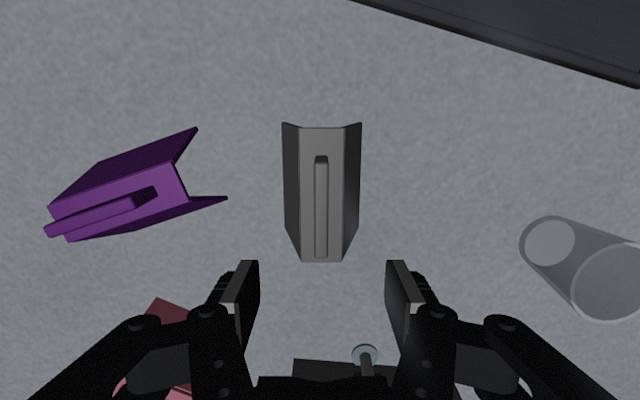

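The grey marker's fin is centred between the fingers at (321,205). Centre is (448,316) and yaw 15.3°, matching the earlier fit. Descending to grasp.

```bash

python3 -m handwheel '[{"tx":0.011,"ty":-0.003,"tz":0.2,"rx":0,"ry":0,"rz":-0.002},{"tx":0.011,"ty":-0.003,"tz":0.4,"rx":0,"ry":0,"rz":-0.002},{"tx":0.011,"ty":-0.003,"tz":0.55,"rx":0,"ry":0,"rz":-0.002},{"tx":0.011,"ty":-0.003,"tz":0.6,"rx":0,"ry":0,"rz":-0.002},{"tx":0.011,"ty":-0.003,"tz":0.6,"rx":0,"ry":0,"rz":-0.002},{"tx":0.011,"ty":-0.003,"tz":0.6,"rx":0,"ry":0,"rz":-0.002}]' 55
python3 -m handwheel '[{"tx":0,"ty":0,"tz":0,"rx":0,"ry":0,"rz":0},{"tx":0,"ty":0,"tz":0,"rx":0,"ry":0,"rz":0},{"tx":0,"ty":0,"tz":0,"rx":0,"ry":0,"rz":0},{"tx":0,"ty":0,"tz":0,"rx":0,"ry":0,"rz":0},{"tx":0,"ty":0,"tz":0,"rx":0,"ry":0,"rz":0},{"tx":0,"ty":0,"tz":0,"rx":0,"ry":0,"rz":0},{"tx":0,"ty":0,"tz":0,"rx":0,"ry":0,"rz":0}]' 0 50
python3 - <<'E'
from h import *
s=manip.get_state();print(s['position'])
# rail estimate by several fits
for n in('top','scene'):
    c=dict(np.load(n+'0.npz'));W=cloud(c);V=(W-AX)@C
    m=(np.abs(V[...,0]-14)<40)&(np.abs(V[...,1])<110)&(V[...,2]>120)&(V[...,2]<165);P=V[m]
    print(n,P.mean(0),P.min(0),P.max(0))
E
```

```text
clock: 24.85
position: [449.5, 316.2, 111.9]
eef_rot: [3.139, 0.0, 1.842]
contact_force: [0.0, 0.1, 0.7]
grip_width: 0.645
finger_force: 0.0
clock: 25.55
position: [448.4, 316.4, 110.7]
eef_rot: [3.141, 0.001, 1.843]
contact_force: [-1.8, -0.0, 5.5]
grip_width: 0.106
finger_force: 53.2
[448.42603342 316.44327516 110.74235957]
top [ 11.45063562  -0.15631428 144.27288899] [   3.80278858 -109.37820916  134.20339812] [ 20.32744869 109.89160777 153.02112822]
scene [ 16.44346297   3.39986643 142.24859567] [   6.02302569 -109.61720711  131.87693282] [ 23.21561118 109.88750304 147.82649026]
```

Gripped (opening is about 10 mm). Lifting, then carrying above the rail.

```bash

python3 -m handwheel '[{"tx":0,"ty":0,"tz":-0.1,"rx":0,"ry":0,"rz":0},{"tx":0,"ty":0,"tz":-0.3,"rx":0,"ry":0,"rz":0},{"tx":0,"ty":0,"tz":-0.5,"rx":0,"ry":0,"rz":0},{"tx":0,"ty":0,"tz":-0.75,"rx":0,"ry":0,"rz":0},{"tx":0,"ty":0,"tz":-1.0,"rx":0,"ry":0,"rz":0},{"tx":0,"ty":0,"tz":-1.0,"rx":0,"ry":0,"rz":0}]'
python3 - <<'E'
from h import *
HP=AX+C@[13.5,0,138.];print(HP)
row(np.array([HP[0],HP[1],395]),toolR(0,PSI-np.pi/2))
E
```

```text
clock: 26.15
position: [450.7, 318.3, 317.6]
eef_rot: [3.13, -0.004, 1.843]
contact_force: [1.1, 0.5, -1.6]
grip_width: 0.106
finger_force: 52.3
[581.91568397 -26.33884872 245.        ]
t [-1.8348  0.1723 -0.3921] r [ 0.0036 -0.0014  0.0311]
```

```bash

python3 -m handwheel '[{"tx":0,"ty":0,"tz":-0.2,"rx":0,"ry":0,"rz":0},{"tx":-0.1,"ty":0,"tz":-0.39,"rx":0,"ry":0,"rz":0.01},{"tx":-0.3,"ty":0.05,"tz":-0.39,"rx":0,"ry":0,"rz":0.03},{"tx":-0.5,"ty":0.08,"tz":-0.39,"rx":0,"ry":0,"rz":0.03},{"tx":-0.7,"ty":0.1,"tz":-0.39,"rx":0,"ry":0,"rz":0.03},{"tx":-0.9,"ty":0.1,"tz":-0.39,"rx":0,"ry":0,"rz":0.03},{"tx":-1.0,"ty":0.1,"tz":-0.39,"rx":0,"ry":0,"rz":0.03},{"tx":-1.0,"ty":0.1,"tz":-0.39,"rx":0,"ry":0,"rz":0.03}]'
python3 - <<'E'
from h import *
HP=AX+C@[13.5,0,138.]
row(np.array([HP[0],HP[1],395]),toolR(0,PSI-np.pi/2))
E
```

```text
clock: 26.95
position: [522.3, 124.6, 386.9]
eef_rot: [-3.139, 0.003, 1.742]
contact_force: [1.3, -0.6, -0.9]
grip_width: 0.108
finger_force: 52.2
t [-0.7945  0.1652 -0.0385] r [-0.0007  0.0009 -0.0013]
```

```bash

python3 -m handwheel '[{"tx":-0.15,"ty":0.03,"tz":-0.035,"rx":0,"ry":0,"rz":0},{"tx":-0.35,"ty":0.07,"tz":-0.035,"rx":0,"ry":0,"rz":0},{"tx":-0.55,"ty":0.12,"tz":-0.035,"rx":0,"ry":0,"rz":0},{"tx":-0.7,"ty":0.16,"tz":-0.035,"rx":0,"ry":0,"rz":0},{"tx":-0.795,"ty":0.165,"tz":-0.035,"rx":0,"ry":0,"rz":0},{"tx":-0.795,"ty":0.165,"tz":-0.035,"rx":0,"ry":0,"rz":0},{"tx":-0.795,"ty":0.165,"tz":-0.035,"rx":0,"ry":0,"rz":0},{"tx":-0.795,"ty":0.165,"tz":-0.035,"rx":0,"ry":0,"rz":0}]'
python3 - <<'E'
from h import *
HP=AX+C@[13.5,0,138.]
row(np.array([HP[0],HP[1],395]),toolR(0,PSI-np.pi/2))
c=manip.capture('scene');W=cloud(c);np.savez('s1.npz',**c)
V=(W-AX)@C
m=(np.abs(V[...,1])<90)&(np.abs(V[...,0]-14)<70)&(V[...,2]>150)&(V[...,2]<290);P=V[m]
print('above rail',len(P))
for lo,hi in((131,150),(160,185),(185,215),(215,240),(242,252)):
    m=(np.abs(V[...,1])<90)&(np.abs(V[...,0]-14)<70)&(V[...,2]>lo)&(V[...,2]<hi);P=V[m];print(lo,len(P),P.min(0).round(1) if len(P) else 0,P.max(0).round(1) if len(P) else 0)
cv2.imwrite('pics/s1.png',cv2.resize(c['img'][100:320,180:420],None,fx=2.5,fy=2.5)[...,::-1])
E
```

```text
clock: 27.75
position: [581.9, -18.8, 394.8]
eef_rot: [-3.14, -0.0, 1.753]
contact_force: [-0.1, -0.0, -1.6]
grip_width: 0.106
finger_force: 52.1
t [-0.0372 -0.0067 -0.0008] r [-0.0004 -0.0001  0.0022]
above rail 3012
131 361 [  7.7 -89.7 131.7] [ 22.4  90.  147.6]
160 171 [-22.6 -45.  177.5] [ 55.5  63.6 185. ]
185 791 [-21.2 -46.7 185.1] [ 54.5  63.9 215. ]
215 695 [-12.3 -46.4 215. ] [ 47.5  63.6 240. ]
242 283 [ -5.6 -45.4 242. ] [ 39.5  63.6 252. ]
```

View pics/s1.png

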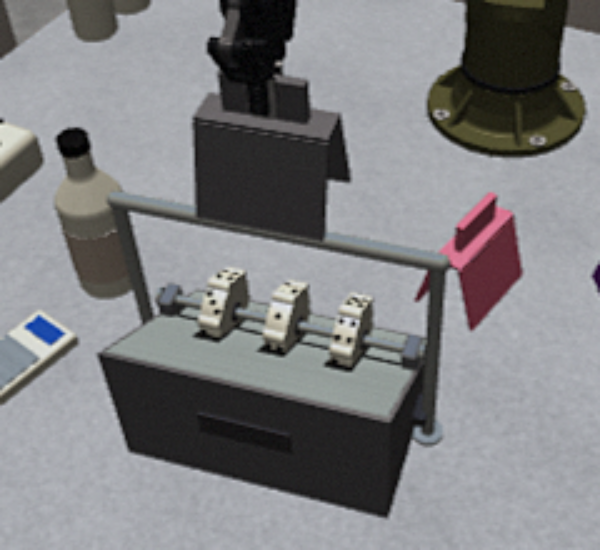

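The scene view shows the marker level above the rail, with its legs straddling it: marker centre x is 16.5 and rail 15.0 in this camera. Lowering it.

```bash

python3 -m handwheel '[{"tx":-0.037,"ty":-0.01,"tz":0.1,"rx":0,"ry":0,"rz":0.002},{"tx":-0.037,"ty":-0.01,"tz":0.2,"rx":0,"ry":0,"rz":0.002},{"tx":-0.037,"ty":-0.01,"tz":0.3,"rx":0,"ry":0,"rz":0.002},{"tx":-0.037,"ty":-0.01,"tz":0.4,"rx":0,"ry":0,"rz":0.002},{"tx":-0.037,"ty":-0.01,"tz":0.48,"rx":0,"ry":0,"rz":0.002},{"tx":-0.037,"ty":-0.01,"tz":0.52,"rx":0,"ry":0,"rz":0.002},{"tx":-0.037,"ty":-0.01,"tz":0.54,"rx":0,"ry":0,"rz":0.002},{"tx":-0.037,"ty":-0.01,"tz":0.54,"rx":0,"ry":0,"rz":0.002},{"tx":-0.037,"ty":-0.01,"tz":0.54,"rx":0,"ry":0,"rz":0.002}]'
python3 -m handwheel '[{"tx":0,"ty":0,"tz":0.01,"rx":0,"ry":0,"rz":0},{"tx":0,"ty":0,"tz":0.015,"rx":0,"ry":0,"rz":0},{"tx":0,"ty":0,"tz":0.02,"rx":0,"ry":0,"rz":0},{"tx":0,"ty":0,"tz":0.02,"rx":0,"ry":0,"rz":0},{"tx":0,"ty":0,"tz":0.02,"rx":0,"ry":0,"rz":0}]'
```

```text
clock: 28.7
position: [581.8, -28.9, 288.3]
eef_rot: [3.141, 0.001, 1.743]
contact_force: [0.4, 0.0, -1.1]
grip_width: 0.106
finger_force: 52.1
clock: 29.2
position: [581.4, -29.2, 283.3]
eef_rot: [-3.141, 0.001, 1.743]
contact_force: [1.0, 0.0, -0.8]
grip_width: 0.105
finger_force: 52.1
```

```bash

python3 -m handwheel '[{"tx":0,"ty":0,"tz":0.005,"rx":0,"ry":0,"rz":0},{"tx":0,"ty":0,"tz":0.01,"rx":0,"ry":0,"rz":0},{"tx":0,"ty":0,"tz":0.01,"rx":0,"ry":0,"rz":0},{"tx":0,"ty":0,"tz":0.01,"rx":0,"ry":0,"rz":0}]'
python3 -m handwheel '[{"tx":0,"ty":0,"tz":0.005,"rx":0,"ry":0,"rz":0},{"tx":0,"ty":0,"tz":0.01,"rx":0,"ry":0,"rz":0},{"tx":0,"ty":0,"tz":0.01,"rx":0,"ry":0,"rz":0},{"tx":0,"ty":0,"tz":0.01,"rx":0,"ry":0,"rz":0}]'
```

```text
clock: 29.6
position: [581.4, -29.2, 281.7]
eef_rot: [-3.141, 0.001, 1.743]
contact_force: [-1.3, 0.3, 1.8]
grip_width: 0.108
finger_force: 52.6
clock: 30.0
position: [581.5, -29.2, 281.7]
eef_rot: [3.14, 0.001, 1.743]
contact_force: [-3.4, 0.2, 9.0]
grip_width: 0.106
finger_force: 53.9
```

It rests on the rail at z = 281.7, exactly as predicted. Ease the load, let go, and rise.

```bash

python3 -m handwheel '[{"tx":0,"ty":0,"tz":-0.007,"rx":0,"ry":0,"rz":0},{"tx":0,"ty":0,"tz":-0.007,"rx":0,"ry":0,"rz":0},{"tx":0,"ty":0,"tz":-0.007,"rx":0,"ry":0,"rz":0}]'
python3 -m handwheel '[{"tx":0,"ty":0,"tz":0,"rx":0,"ry":0,"rz":0},{"tx":0,"ty":0,"tz":0,"rx":0,"ry":0,"rz":0},{"tx":0,"ty":0,"tz":0,"rx":0,"ry":0,"rz":0},{"tx":0,"ty":0,"tz":0,"rx":0,"ry":0,"rz":0},{"tx":0,"ty":0,"tz":-0.05,"rx":0,"ry":0,"rz":0},{"tx":0,"ty":0,"tz":-0.2,"rx":0,"ry":0,"rz":0},{"tx":0,"ty":0,"tz":-0.4,"rx":0,"ry":0,"rz":0},{"tx":0,"ty":0,"tz":-0.6,"rx":0,"ry":0,"rz":0},{"tx":0,"ty":0,"tz":-0.6,"rx":0,"ry":0,"rz":0}]' 50
python3 - <<'E'
from h import *
c=manip.capture('scene');a=cv2.resize(c['img'][120:320,180:400],(600,545))
t=manip.capture('top')
W=cloud(c);V=(W-AX)@C
m=(np.abs(V[...,1])<90)&(np.abs(V[...,0]-14)<70)&(V[...,2]>155)&(V[...,2]<195);P=V[m];print(P.min(0),P.max(0))
m=(np.abs(V[...,1])<62)&(np.abs(V[...,0]-14)<70)&(V[...,2]>60)&(V[...,2]<150);P=V[m];print(P.min(0),P.max(0))
cv2.imwrite('pics/s2.png',a[...,::-1])
E
```

```text
clock: 30.3
position: [581.5, -29.2, 281.7]
eef_rot: [3.141, 0.001, 1.743]
contact_force: [-2.9, 0.6, 6.4]
grip_width: 0.106
finger_force: 53.3
clock: 31.2
position: [583.3, -29.3, 408.1]
eef_rot: [3.131, 0.003, 1.743]
contact_force: [0.4, -0.4, 0.3]
grip_width: 0.585
finger_force: 0.0
[  7.52085837 -37.11898264 155.19192105] [ 20.23386074  34.03000548 188.47083715]
[-26.09662907 -61.91889454  63.73188995] [ 52.88784608  61.57386056 149.99871935]
```

View pics/s2.png

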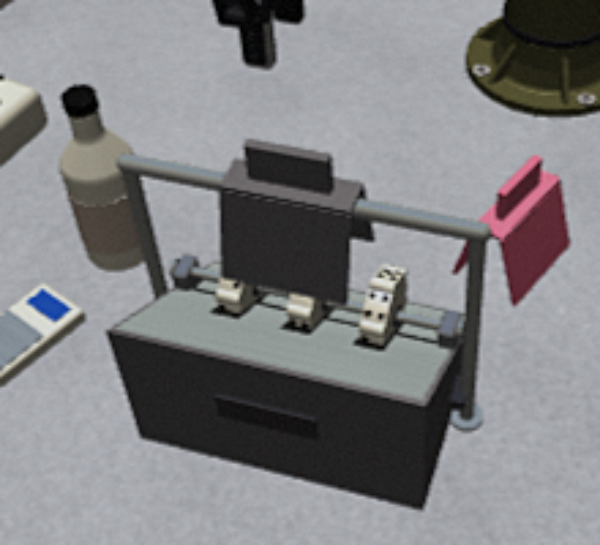

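The marker hangs astride the rail with its fin up, clear of the wheels. The bottle and scale are standing, and the gripper is clear. Handing in.

```bash

python3 -m handwheel '[{"tx":0,"ty":0,"tz":-0.05,"rx":0,"ry":0,"rz":0},{"tx":0,"ty":0,"tz":-0.05,"rx":0,"ry":0,"rz":0},{"tx":0,"ty":0,"tz":-0.05,"rx":0,"ry":0,"rz":0}]'
python3 -c "
from rig import manip
print(manip.hand_in())"
```

```text
clock: 31.6
position: [581.3, -29.0, 410.2]
eef_rot: [-3.14, 0.001, 1.743]
contact_force: [-0.3, 0.5, 0.3]
grip_width: 0.582
finger_force: 0.0
the job is handed in; nothing more can be done
None
```

The job is handed in at 31.6 s: the wheels read 5, 2 and 4, each measured within about 1° of square when released, and the grey marker hangs fin up astride the rail; I never went near the bottle, beaker or pocket scale, and the hand-in returned no verdict.

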